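# Fit the check valves to the dosing manifold

## Task

Take the dosing manifold out of service by pulling its slide-valve knob fully out. Then push the tube of every check valve lying on the bench straight into a free port of its own size until it bottoms, and only when all of them are seated push the knob fully home again. Leave the tin, the jar and the wrench where they are.

Things in the scene. Friction and masses are not known exactly. Their poses are not given: they have to be found in the camera images.
- slim1_mid (a point): slim check valve lying on the bench (may be absent), 70 g: black block 50 mm long, 30 x 30 mm in section, with a rigid white tube 16 mm in diameter standing 70 mm out of its +x end and a brass hose tail (20 mm wide, 25 long) out of its -x end, all on one axis. Point: centre of the block; x along the axis to the tube. It lies on any of the block's four flats (y, z may be turned), tube clear of the bench
- slim1_tip (a point): centre of the free end of the slim valve's tube, 95 mm from the block's centre along its x; the last 12 mm taper (end diameter 8 mm); same axes as the block
- slim2_mid (a point): slim check valve lying on the bench (may be absent), 70 g: black block 50 mm long, 30 x 30 mm in section, with a rigid white tube 16 mm in diameter standing 70 mm out of its +x end and a brass hose tail (20 mm wide, 25 long) out of its -x end, all on one axis. Point: centre of the block; x along the axis to the tube. It lies on any of the block's four flats (y, z may be turned), tube clear of the bench
- slim2_tip (a point): centre of the free end of the slim valve's tube, 95 mm from the block's centre along its x; the last 12 mm taper (end diameter 8 mm); same axes as the block
- stout1_mid (a point): stout check valve lying on the bench (may be absent), 110 g: black block 50 mm long, 36 x 36 mm in section, with a rigid white tube 24 mm in diameter standing 70 mm out of its +x end and a brass hose tail (20 mm wide, 25 long) out of its -x end, all on one axis. Point: centre of the block; x along the axis to the tube. It lies on any of the block's four flats (y, z may be turned), tube clear of the bench
- stout1_tip (a point): centre of the free end of the stout valve's tube, 95 mm from the block's centre along its x; the last 12 mm taper (end diameter 16 mm); same axes as the block
- stout2_mid (a point): stout check valve lying on the bench (may be absent), 110 g: black block 50 mm long, 36 x 36 mm in section, with a rigid white tube 24 mm in diameter standing 70 mm out of its +x end and a brass hose tail (20 mm wide, 25 long) out of its -x end, all on one axis. Point: centre of the block; x along the axis to the tube. It lies on any of the block's four flats (y, z may be turned), tube clear of the bench
- stout2_tip (a point): centre of the free end of the stout valve's tube, 95 mm from the block's centre along its x; the last 12 mm taper (end diameter 16 mm); same axes as the block
- slim_port1_mouth (a point): mouth centre of a slim push-fit port: black collet nose 34 mm wide, 12 long, on a grey block 52 wide, 60 deep, 82 high; ports stand 82 mm apart in a row, two each side of the knob, places vary. Level bore 17.4 mm wide for the 16 mm tube, 58 mm up, along this point's +x (away from robot), bottoms 45 mm in; the sprung seal 15 mm in then drags 5 to 15 N and holds the tube. z up. One valve a port
- slim_port2_mouth (a point): mouth centre of a slim push-fit port: black collet nose 34 mm wide, 12 long, on a grey block 52 wide, 60 deep, 82 high; ports stand 82 mm apart in a row, two each side of the knob, places vary. Level bore 17.4 mm wide for the 16 mm tube, 58 mm up, along this point's +x (away from robot), bottoms 45 mm in; the sprung seal 15 mm in then drags 5 to 15 N and holds the tube. z up. One valve a port
- stout_port1_mouth (a point): mouth centre of a stout push-fit port: black collet nose 42 mm wide, 12 long, on a grey block 68 wide, 60 deep, 82 high; ports stand 82 mm apart in a row, two each side of the knob, places vary. Level bore 25.4 mm wide for the 24 mm tube, 58 mm up, along this point's +x (away from robot), bottoms 45 mm in; the sprung seal 15 mm in then drags 5 to 15 N and holds the tube. z up. One valve a port
- stout_port2_mouth (a point): mouth centre of a stout push-fit port: black collet nose 42 mm wide, 12 long, on a grey block 68 wide, 60 deep, 82 high; ports stand 82 mm apart in a row, two each side of the knob, places vary. Level bore 25.4 mm wide for the 24 mm tube, 58 mm up, along this point's +x (away from robot), bottoms 45 mm in; the sprung seal 15 mm in then drags 5 to 15 N and holds the tube. z up. One valve a port
- knob_grip (a point): centre of the slide-valve knob in the middle of the row: a black round head 32 mm in diameter and 26 mm long on a level 12 mm steel stem, 58 mm above the bench; x points into the manifold, along the stem; 28 mm of bare stem behind the head when home; this point then stands 41 mm in front of the port mouths, 71 mm when out. The point moves with the knob
- knob (a joint): travel of the slide-valve knob: 0 = pushed home, 0.030 m = pulled fully out (towards the robot, -x of the manifold). Detented: about 9 N takes it past mid-stroke, from where it snaps to the nearer end and stays
- tin: bystander: steel tin, 76 mm in diameter, 55 mm high; origin at the centre of its underside
- jar: bystander: white jar, 68 mm in diameter, 65 mm high; origin at the centre of its underside
- wrench: bystander: steel wrench about 190 mm long lying on the bench; x along it
Not all that is in view belongs to the job. Leave any orange look-alike of the part that bears stout1_mid alone.

How it is judged:
On the way, in this order (a step that is already met when the one before it is completed fails the run):
1. the knob is pulled fully out (value of joint knob above 0.024 m), for 0.2 s.
2. every valve's tube is bottomed in a port of its size while the knob is still out (((x of slim1_tip in the frame of slim_port1_mouth above 0.04 m and y of slim1_tip in the frame of slim_port1_mouth between -0.004 and 0.004 m and z of slim1_tip in the frame of slim_port1_mouth between -0.004 and 0.004 m and angle between the x axis of slim1_tip and the x axis of slim_port1_mouth, either way round below 0.12 rad) or (x of slim1_tip in the frame of slim_port2_mouth above 0.04 m and y of slim1_tip in the frame of slim_port2_mouth between -0.004 and 0.004 m and z of slim1_tip in the frame of slim_port2_mouth between -0.004 and 0.004 m and angle between the x axis of slim1_tip and the x axis of slim_port2_mouth, either way round below 0.12 rad)) and ((x of slim2_tip in the frame of slim_port1_mouth above 0.04 m and y of slim2_tip in the frame of slim_port1_mouth between -0.004 and 0.004 m and z of slim2_tip in the frame of slim_port1_mouth between -0.004 and 0.004 m and angle between the x axis of slim2_tip and the x axis of slim_port1_mouth, either way round below 0.12 rad) or (x of slim2_tip in the frame of slim_port2_mouth above 0.04 m and y of slim2_tip in the frame of slim_port2_mouth between -0.004 and 0.004 m and z of slim2_tip in the frame of slim_port2_mouth between -0.004 and 0.004 m and angle between the x axis of slim2_tip and the x axis of slim_port2_mouth, either way round below 0.12 rad)) and ((x of stout1_tip in the frame of stout_port1_mouth above 0.04 m and y of stout1_tip in the frame of stout_port1_mouth between -0.004 and 0.004 m and z of stout1_tip in the frame of stout_port1_mouth between -0.004 and 0.004 m and angle between the x axis of stout1_tip and the x axis of stout_port1_mouth, either way round below 0.12 rad) or (x of stout1_tip in the frame of stout_port2_mouth above 0.04 m and y of stout1_tip in the frame of stout_port2_mouth between -0.004 and 0.004 m and z of stout1_tip in the frame of stout_port2_mouth between -0.004 and 0.004 m and angle between the x axis of stout1_tip and the x axis of stout_port2_mouth, either way round below 0.12 rad)) and ((x of stout2_tip in the frame of stout_port1_mouth above 0.04 m and y of stout2_tip in the frame of stout_port1_mouth between -0.004 and 0.004 m and z of stout2_tip in the frame of stout_port1_mouth between -0.004 and 0.004 m and angle between the x axis of stout2_tip and the x axis of stout_port1_mouth, either way round below 0.12 rad) or (x of stout2_tip in the frame of stout_port2_mouth above 0.04 m and y of stout2_tip in the frame of stout_port2_mouth between -0.004 and 0.004 m and z of stout2_tip in the frame of stout_port2_mouth between -0.004 and 0.004 m and angle between the x axis of stout2_tip and the x axis of stout_port2_mouth, either way round below 0.12 rad)) and value of joint knob above 0.024 m), for 0.2 s.
3. the knob is pushed home with every valve still seated (((x of slim1_tip in the frame of slim_port1_mouth above 0.04 m and y of slim1_tip in the frame of slim_port1_mouth between -0.004 and 0.004 m and z of slim1_tip in the frame of slim_port1_mouth between -0.004 and 0.004 m and angle between the x axis of slim1_tip and the x axis of slim_port1_mouth, either way round below 0.12 rad) or (x of slim1_tip in the frame of slim_port2_mouth above 0.04 m and y of slim1_tip in the frame of slim_port2_mouth between -0.004 and 0.004 m and z of slim1_tip in the frame of slim_port2_mouth between -0.004 and 0.004 m and angle between the x axis of slim1_tip and the x axis of slim_port2_mouth, either way round below 0.12 rad)) and ((x of slim2_tip in the frame of slim_port1_mouth above 0.04 m and y of slim2_tip in the frame of slim_port1_mouth between -0.004 and 0.004 m and z of slim2_tip in the frame of slim_port1_mouth between -0.004 and 0.004 m and angle between the x axis of slim2_tip and the x axis of slim_port1_mouth, either way round below 0.12 rad) or (x of slim2_tip in the frame of slim_port2_mouth above 0.04 m and y of slim2_tip in the frame of slim_port2_mouth between -0.004 and 0.004 m and z of slim2_tip in the frame of slim_port2_mouth between -0.004 and 0.004 m and angle between the x axis of slim2_tip and the x axis of slim_port2_mouth, either way round below 0.12 rad)) and ((x of stout1_tip in the frame of stout_port1_mouth above 0.04 m and y of stout1_tip in the frame of stout_port1_mouth between -0.004 and 0.004 m and z of stout1_tip in the frame of stout_port1_mouth between -0.004 and 0.004 m and angle between the x axis of stout1_tip and the x axis of stout_port1_mouth, either way round below 0.12 rad) or (x of stout1_tip in the frame of stout_port2_mouth above 0.04 m and y of stout1_tip in the frame of stout_port2_mouth between -0.004 and 0.004 m and z of stout1_tip in the frame of stout_port2_mouth between -0.004 and 0.004 m and angle between the x axis of stout1_tip and the x axis of stout_port2_mouth, either way round below 0.12 rad)) and ((x of stout2_tip in the frame of stout_port1_mouth above 0.04 m and y of stout2_tip in the frame of stout_port1_mouth between -0.004 and 0.004 m and z of stout2_tip in the frame of stout_port1_mouth between -0.004 and 0.004 m and angle between the x axis of stout2_tip and the x axis of stout_port1_mouth, either way round below 0.12 rad) or (x of stout2_tip in the frame of stout_port2_mouth above 0.04 m and y of stout2_tip in the frame of stout_port2_mouth between -0.004 and 0.004 m and z of stout2_tip in the frame of stout_port2_mouth between -0.004 and 0.004 m and angle between the x axis of stout2_tip and the x axis of stout_port2_mouth, either way round below 0.12 rad)) and value of joint knob below 0.003 m), for 0.2 s.
At the end, for the whole second after the job is handed in: every valve present has its tube at least 40 mm deep in the 45 mm bore of a port of its own size, within 4 mm of the bore's axis and 0.12 rad of its direction, and the knob is within 3 mm of home (all of step 3); the robot touches nothing.
It fails at once if the tin, the jar or the wrench is moved more than 40 mm (distance of any of tin, jar, wrench from where it was at the start of the episode above 0.04 m).
Of slim1, slim2, stout1, stout2 only 3 to 4 are there at a start; the rules pass over those that are not, and their reading is None.
At some moment in a run one of slim1, slim2, stout1, stout2 may be knocked a few centimetres aside while the robot is not near it.
Once in a run the grip may slacken for a moment while it holds something.
It also fails if it takes over 210 s, if anything falls off the work surface, if the arm or the gripper's body presses on something with over 40 N, if the wrist force passes 120 N, or if a joint passes its speed limit or range.

## Robot

A 7-joint arm with a two-finger parallel gripper is mounted at the origin on the work surface. World frame = base frame: x ahead of the robot, y to its left, z up, the work surface at z = 0. Lengths are in m, angles in rad, forces in N, time in s.
With the tool pointing down it reaches from about 0.425 to 0.875 m from the base axis. Payload 4.7 kg.
Tool frame: the origin (TCP) lies midway between the tips of the shut fingers; the grasp point (between the pads) lies 19 mm behind it (ctrl.grip_point_offset is the distance from the TCP to the grasp point, in m); z points along the fingers, y is the line along which they close (so a half turn about z gives the same grasp; the last joint's range is limited). The gripper opens to 87 mm and grips with 3 to 60 N. Pads are 19 mm wide; open, the fingers measure 117 mm over their backs; the gripper's body (75 mm by 190 mm) begins 51 mm behind the grasp point.
Start: joints at [1.139, 0.321, -0.07, 1.45, 0.023, 1.371, -0.057], TCP at [0.28, -0.587, 0.223] pointing down, gripper open.
Joint ranges: [-2.86, 2.86], [-0.3, 2.09], [-1.38, 1.24], [0.06, 2.45], [-1.56, 4.7], [0.09, 2.05], [-2.69, 2.69]. Speed limits (rad/s): [2.57, 2.57, 3.14, 3.14, 3.14, 3.14, 3.14].

## Interface

Orientations are given as a rotation vector (axis times angle).
In Python, from bench import ctrl gives the robot as it stands. The module is installed in compiled form; this text tells all that it offers.
- The arm moves only by the shell command python3 -m handwheel 'ROWS' [OPENING] [FORCE]. ROWS is JSON, a list of rows, each an object of numbers: "x", "y", "z": the shift along the tool's x, y, z in m; "wx", "wy", "wz": the turn, a rotation vector about the tool's x, y, z in degrees. A call has 1 to 10 rows; each row is the pose to reach, as a shift and turn from the pose commanded when the call began, along the tool's axes at that moment; what a row does not reach only later rows make up. A row lasts 1/12 s, in which the tool goes at most 41.7 mm and 7.16 degrees, less where a joint would pass 70% of its speed; a pose out of reach is approached as far as the arm can. A call with a gripper value outside its range is refused whole. OPENING is the finger opening in m, from 0 to 0.087, set as the call begins (- or left out, the last holds). The fingers move at their own pace and stop on an object; FORCE is the grip in N (left out, the last holds). Time passes only in rows, so rows that repeat a pose let the fingers close. It gives the time, the measured TCP pose, the force, the opening and the grip force at its end, in the units of the state.
- ctrl.get_state(): the state, without advancing time (a new reading comes with each control period).
- ctrl.get_image(name): name is "scene" or "top" or "wrist"; returns a dict with "image" (480x640x3 uint8, red, green, blue), "K" (3x3 intrinsics, pixels), "k1" (the pictures are not rectified: a ray, as slopes to the right and down, at radius r is drawn at 1 + k1 r^2 times it, then the intrinsics apply), "world_to_cam" (4x4, takes a point from world to camera coordinates); the wrist camera has in their place "hand_eye" (4x4, takes a point from camera to tool coordinates, whose origin is the TCP and whose axes are the flange's). Camera axes: x right, y down, z forward; pixel columns grow to the right and rows downward; lengths in m; the calibration is good to about 2 mm. A picture is of the moment at which its call begins: read the wrist's pose just before it. There is no depth.
- ctrl.close_job(): hands the job in; it is judged then, once.
The state is a dict: "time": time; "joint_positions": joint angles; "qd": joint speeds; "joint_torque": joint torques, N m; "position": TCP position; "tool_rot": TCP orientation; "ft_force": force on the tool from outside, world axes, zero at the start; "torque": the same for the moment, N m; "grip_width": opening from 0.0 (shut) to 1.0 (fully open); "grip_force": force on a finger pad.
Only numpy, scipy, OpenCV 4.12 (cv2) and the standard library are available. Lean on these libraries where they do the work, as an engineer would, in place of code of your own. Each camera call takes 0.05 s, during which the arm holds its last target. There are 200 camera calls.

## Working session

There is one attempt and no reset: what is moved stays moved. The work goes in short steps, Python scripts to look and compute and a shell command to move; the robot and the scene stay as the last step left them, time stands still between calls to the robot, and variables do not carry over. Pictures are saved under pics/ and viewed, at most 14 in all, crops included, and the job is handed in when it is done.

```bash
mkdir -p pics
cat > h.py <<'E'
import numpy as np, cv2, json
from bench import ctrl
from scipy.spatial.transform import Rotation as R
def snap(name,f):
    s=ctrl.get_state(); d=ctrl.get_image(name)
    cv2.imwrite('pics/%s.png'%f,d['image'][:,:,::-1])
    T=np.eye(4)
    if name=='wrist':
        T[:3,:3]=R.from_rotvec(s['tool_rot']).as_matrix(); T[:3,3]=s['position']; c2w=T@np.array(d['hand_eye'])
    else: c2w=np.linalg.inv(np.array(d['world_to_cam']))
    np.savez('pics/%s.npz'%f,K=d['K'],k1=d['k1'],c2w=c2w)
    return d
def pts(f,uv,z):
    """pixels -> world at height z"""
    c=np.load('pics/%s.npz'%f); K=c['K'];k1=float(c['k1']);M=c['c2w']
    uv=np.array(uv,float).reshape(-1,2); z=np.broadcast_to(z,len(uv))
    p=cv2.undistortPoints(uv.reshape(-1,1,2),K,np.array([k1,0,0,0])).reshape(-1,2)
    r=np.c_[p,np.ones(len(p))]@M[:3,:3].T; o=M[:3,3]
    return o+r*((z-o[2])/r[:,2])[:,None]
def proj(f,P):
    c=np.load('pics/%s.npz'%f); W=np.linalg.inv(c['c2w'])
    return cv2.projectPoints(np.array(P,float).reshape(-1,1,3),cv2.Rodrigues(W[:3,:3])[0],W[:3,3],c['K'],np.array([float(c['k1']),0,0,0]))[0].reshape(-1,2)
def tool():
    s=ctrl.get_state(); return np.array(s['position']),R.from_rotvec(s['tool_rot'])
def delta(p,Rm):
    """shift (mm) and turn (deg) in tool axes to reach TCP p, rotation Rm"""
    p0,R0=tool(); d=R0.inv().apply(np.array(p)-p0)*1000; w=np.degrees((R0.inv()*Rm).as_rotvec())
    print('shift mm',d.round(1),'turn deg',w.round(2))
def pose(xdir_y, down=True): pass
E
python3 - <<'E'
from h import *
for n in('scene','top','wrist'):
    d=snap(n,n+'0'); c=np.load('pics/%s0.npz'%n); print(n,d['K'],d['k1'],c['c2w'].round(3))
s=ctrl.get_state(); print(s)
print(R.from_rotvec(s['tool_rot']).as_matrix().round(3), ctrl.grip_point_offset)
E
```

```text
scene [[494.48306361   0.         319.15046631]
 [  0.         494.48306361 236.43364292]
 [  0.           0.           1.        ]] 0.022660908127273064 [[ 0.384  0.731 -0.564  1.051]
 [ 0.923 -0.31   0.227 -0.232]
 [-0.009 -0.608 -0.794  0.809]
 [ 0.     0.     0.     1.   ]]
top [[434.1724579    0.         318.22465852]
 [  0.         434.1724579  239.62569592]
 [  0.           0.           1.        ]] -0.03931798172594943 [[ 2.30e-02 -9.79e-01  2.01e-01  3.48e-01]
 [-1.00e+00 -2.20e-02  5.00e-03 -1.00e-03]
 [-0.00e+00 -2.01e-01 -9.80e-01  1.03e+00]
 [ 0.00e+00  0.00e+00  0.00e+00  1.00e+00]]
wrist [[348.81907379   0.         322.6140403 ]
 [  0.         348.81907379 238.25481208]
 [  0.           0.           1.        ]] -0.00034259802386839993 [[ 0.431 -0.866 -0.255  0.351]
 [-0.902 -0.414 -0.12  -0.554]
 [-0.002  0.282 -0.959  0.383]
 [ 0.     0.     0.     1.   ]]
{'time': 0.15, 'joint_positions': array([ 1.13910547,  0.32168999, -0.07008345,  1.45141743,  0.02259232,
        1.37078907, -0.05691891]), 'qd': array([ 3.46286471e-04, -1.79636934e-03,  7.15920406e-05, -3.12975382e-03,
        1.28124696e-03, -7.25104374e-04, -2.04445636e-03]), 'joint_torque': array([-4.06128011e-04, -4.91796756e+01, -4.04799068e-01, -3.12873387e+01,
       -6.41121366e-02,  4.05237463e-02,  7.91359435e-05]), 'position': array([ 0.28003722, -0.58610944,  0.22167716]), 'tool_rot': array([-3.06244914e+00, -6.94144809e-01,  6.47424445e-04]), 'ft_force': array([-0.66403015, -0.75812575,  0.66538428]), 'torque': array([ 0.04339152, -0.01071302,  0.02946553]), 'grip_force': 0.0, 'grip_width': 1.00173281519336}
[[ 0.902  0.431 -0.001]
 [ 0.431 -0.902  0.001]
 [-0.    -0.002 -1.   ]] 0.0187
```

View pics/top0.png

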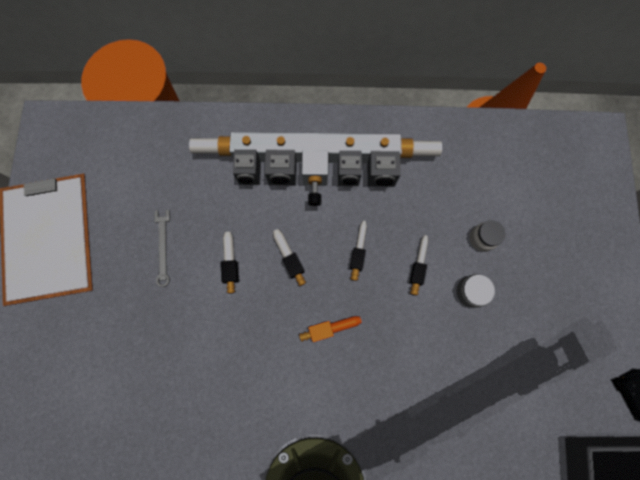

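View pics/scene0.png

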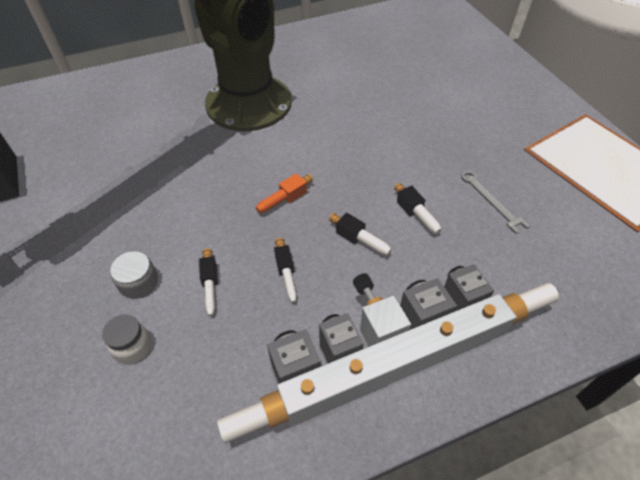

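The top view shows four black and white valves, at (230,265), (290,258), (358,250) and (419,268). The orange look-alike is at (330,328), the knob at (315,199), and the ports at x = 246, 280, 349 and 384. The scene view agrees. I'll zoom in for sizes before choosing.

Run:
```python
from h import *
im=cv2.imread('pics/top0.png'); c=im[130:305,205:445]
cv2.imwrite('pics/topc.png',cv2.resize(c,None,fx=3.333,fy=3.333,interpolation=cv2.INTER_CUBIC))
print(pts('top0',[[246,155],[280,155],[349,155],[384,155]],.082).round(3))
print(pts('top0',[[315,199]],.058).round(3))
print(pts('top0',[[230,272],[228,233],[292,265],[277,231],[357,258],[363,223],[418,277],[425,237]],.016).round(3))
```

```text
[[ 0.74   0.176  0.082]
 [ 0.741  0.097  0.082]
 [ 0.745 -0.063  0.082]
 [ 0.747 -0.145  0.082]]
[[0.644 0.013 0.058]]
[[ 0.473  0.21   0.016]
 [ 0.567  0.22   0.016]
 [ 0.493  0.064  0.016]
 [ 0.575  0.103  0.016]
 [ 0.514 -0.089  0.016]
 [ 0.599 -0.103  0.016]
 [ 0.472 -0.232  0.016]
 [ 0.568 -0.251  0.016]]
```

View pics/topc.png

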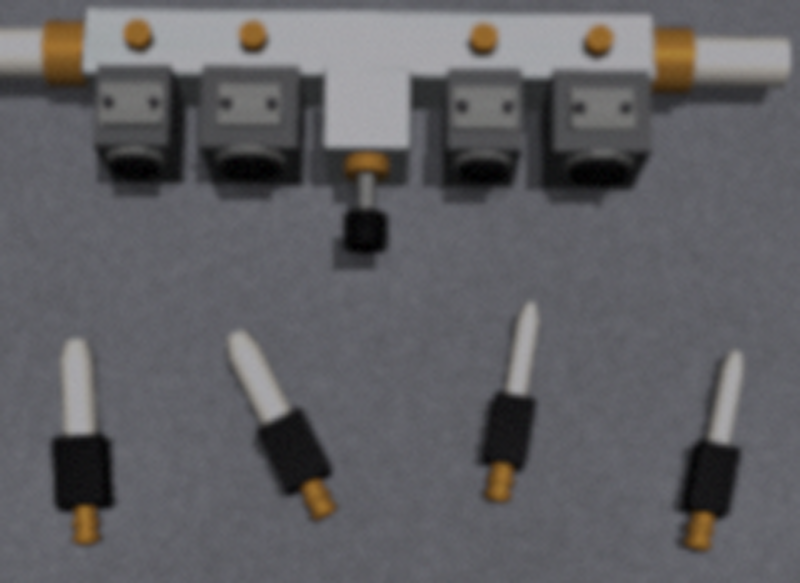

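The close crop settles the sizes. The two left valves have thick tubes, so they are stout, and the two right ones are slim. The ports left to right are slim, stout, slim, stout. I'll move the wrist camera over the row with tool x facing the robot so that it sees the mouths.

Run:
```python
from h import *
def Y(deg): return R.from_euler('z',deg,degrees=True)*R.from_euler('x',180,degrees=True)
delta([.43,-.33,.25],Y(95)); delta([.58,.0,.25],Y(181))
```

```text
shift mm [ 245.7 -166.5  -28.1] turn deg [-8.000e-02 -5.000e-02 -6.946e+01]
shift mm [ 523.4 -399.5  -27.8] turn deg [-3.0000e-02 -1.2000e-01 -1.5546e+02]
```

```bash
python3 -m handwheel '[{"x":0.024,"y":-0.017,"z":-0.005,"wz":-7},{"x":0.05,"y":-0.034,"z":-0.01,"wz":-14},{"x":0.074,"y":-0.05,"z":-0.02,"wz":-21},{"x":0.1,"y":-0.066,"z":-0.028,"wz":-28},{"x":0.123,"y":-0.083,"z":-0.028,"wz":-35},{"x":0.148,"y":-0.1,"z":-0.028,"wz":-42},{"x":0.172,"y":-0.117,"z":-0.028,"wz":-49},{"x":0.197,"y":-0.133,"z":-0.028,"wz":-56},{"x":0.222,"y":-0.15,"z":-0.028,"wz":-63},{"x":0.246,"y":-0.167,"z":-0.028,"wz":-69.5}]'
cat >> h.py <<'E'
def Y(deg): return R.from_euler('z',deg,degrees=True)*R.from_euler('x',180,degrees=True)
E
python3 - <<'E'
from h import *
delta([.58,.0,.25],Y(181)); print(ctrl.get_state()['joint_positions'].round(2))
E
```

```text
shift mm [ 523.4 -399.5  -27.8] turn deg [-3.0000e-02 -1.2000e-01 -1.5546e+02]
[ 1.14  0.32 -0.07  1.45  0.02  1.37 -0.06]invalid input at $[0]: expected keys x, y, z, wx, wy, wz
```

```bash
python3 -m handwheel '[{"x":0.05,"y":-0.034,"z":-0.01,"wx":0,"wy":0,"wz":-14},{"x":0.05,"y":-0.034,"z":-0.02,"wx":0,"wy":0,"wz":-14},{"x":0.1,"y":-0.066,"z":-0.028,"wx":0,"wy":0,"wz":-28},{"x":0.1,"y":-0.066,"z":-0.028,"wx":0,"wy":0,"wz":-28},{"x":0.148,"y":-0.1,"z":-0.028,"wx":0,"wy":0,"wz":-42},{"x":0.148,"y":-0.1,"z":-0.028,"wx":0,"wy":0,"wz":-42},{"x":0.2,"y":-0.135,"z":-0.028,"wx":0,"wy":0,"wz":-56},{"x":0.2,"y":-0.135,"z":-0.028,"wx":0,"wy":0,"wz":-56},{"x":0.246,"y":-0.167,"z":-0.028,"wx":0,"wy":0,"wz":-69.5},{"x":0.246,"y":-0.167,"z":-0.028,"wx":0,"wy":0,"wz":-69.5}]'
python3 - <<'E'
from h import *
delta([.58,.0,.25],Y(181)); print(ctrl.get_state()['joint_positions'].round(2))
E
```

```text
time: 0.98
position: [0.4333, -0.3238, 0.2506]
tool_rot: [-2.107, -2.33, -0.005]
ft_force: [-0.1, 1.3, 1.0]
grip_width: 1.001
grip_force: 0.0
shift mm [307.4 178.4   1.7] turn deg [ 1.800e-01 -3.000e-02 -8.524e+01]
[ 0.94  0.09 -0.37  1.67  0.03  1.38  0.67]
```

```bash
python3 -m handwheel '[{"x":0.055,"y":0.032,"z":0,"wx":0,"wy":0,"wz":-14},{"x":0.055,"y":0.032,"z":0,"wx":0,"wy":0,"wz":-14},{"x":0.11,"y":0.064,"z":0,"wx":0,"wy":0,"wz":-28},{"x":0.11,"y":0.064,"z":0,"wx":0,"wy":0,"wz":-28},{"x":0.165,"y":0.096,"z":0,"wx":0,"wy":0,"wz":-42},{"x":0.165,"y":0.096,"z":0,"wx":0,"wy":0,"wz":-42},{"x":0.22,"y":0.128,"z":0,"wx":0,"wy":0,"wz":-56},{"x":0.22,"y":0.128,"z":0,"wx":0,"wy":0,"wz":-56},{"x":0.26,"y":0.15,"z":0,"wx":0,"wy":0,"wz":-70},{"x":0.26,"y":0.15,"z":0,"wx":0,"wy":0,"wz":-70}]'
python3 - <<'E'
from h import *
delta([.58,.0,.25],Y(181)); print(ctrl.get_state()['joint_positions'].round(2))
E
```

```text
time: 1.82
position: [0.5584, -0.0487, 0.2507]
tool_rot: [0.384, 3.117, 0.008]
ft_force: [-0.6, 2.0, -0.2]
grip_width: 1.0
grip_force: 0.0
shift mm [-9.1 52.5  1. ] turn deg [  0.3    0.06 -15.06]
[ 0.65  0.17 -0.68  1.62  0.1   1.39  1.29]
```

```bash
python3 -m handwheel '[{"x":-0.005,"y":0.02,"z":0,"wx":0,"wy":0,"wz":-6},{"x":-0.009,"y":0.052,"z":0,"wx":0,"wy":0,"wz":-12},{"x":-0.009,"y":0.052,"z":0,"wx":0.3,"wy":0,"wz":-15},{"x":-0.009,"y":0.052,"z":0,"wx":0.3,"wy":0,"wz":-15},{"x":-0.009,"y":0.052,"z":0,"wx":0.3,"wy":0,"wz":-15},{"x":-0.009,"y":0.052,"z":0,"wx":0.3,"wy":0,"wz":-15}]'
python3 - <<'E'
from h import *
snap('wrist','w1'); print(ctrl.get_state()['joint_positions'].round(2), tool()[0])
im=cv2.imread('pics/w1.png'); cv2.imwrite('pics/w1v.png',cv2.resize(im,(800,600),interpolation=cv2.INTER_CUBIC))
E
```

```text
time: 2.32
position: [0.5786, -0.0111, 0.2502]
tool_rot: [-0.004, -3.14, 0.009]
ft_force: [-0.4, -0.1, 0.3]
grip_width: 1.0
grip_force: 0.0
[ 0.59  0.22 -0.73  1.57  0.16  1.41  1.42] [ 0.57862035 -0.01128642  0.25032957]
```

View pics/w1v.png

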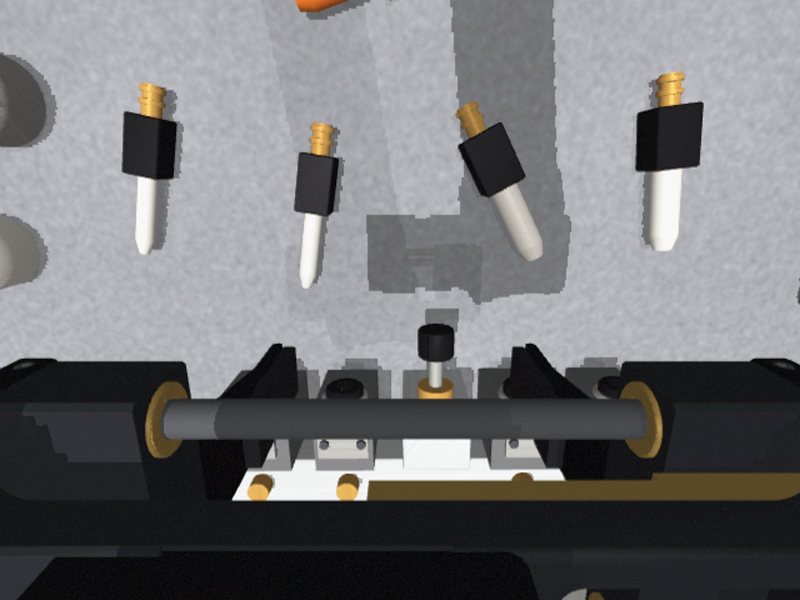

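The wrist view shows all four valves lying tube towards the manifold, at (150,145), (317,182), (492,158) and (670,137) in the 800-px view. The knob is at (435,342). The gripper hides most of the ports, so I'll move forward to bring them into clear view.

```bash
python3 -m handwheel '[{"x":-0.04,"y":0.02,"z":0,"wx":0,"wy":0,"wz":0},{"x":-0.08,"y":0.02,"z":0,"wx":0,"wy":0,"wz":0},{"x":-0.12,"y":0.02,"z":0,"wx":0,"wy":0,"wz":0},{"x":-0.145,"y":0.02,"z":0,"wx":0,"wy":0,"wz":0},{"x":-0.145,"y":0.02,"z":0,"wx":0,"wy":0,"wz":0},{"x":-0.145,"y":0.02,"z":0,"wx":0,"wy":0,"wz":0},{"x":-0.145,"y":0.02,"z":0,"wx":0,"wy":0,"wz":0}]'
python3 - <<'E'
from h import *
snap('wrist','w2'); print(ctrl.get_state()['joint_positions'].round(2), tool()[0])
im=cv2.imread('pics/w2.png')[60:360,80:560]; cv2.imwrite('pics/w2v.png',cv2.resize(im,(800,500),interpolation=cv2.INTER_CUBIC))
E
```

```text
time: 2.95
position: [0.7231, 0.0099, 0.2501]
tool_rot: [-0.001, -3.14, 0.009]
ft_force: [0.6, 0.1, -0.1]
grip_width: 1.002
grip_force: 0.0
[ 0.38  0.56 -0.69  1.17  0.35  1.53  1.32] [0.72295967 0.00996152 0.25080648]
```

View pics/w2v.png

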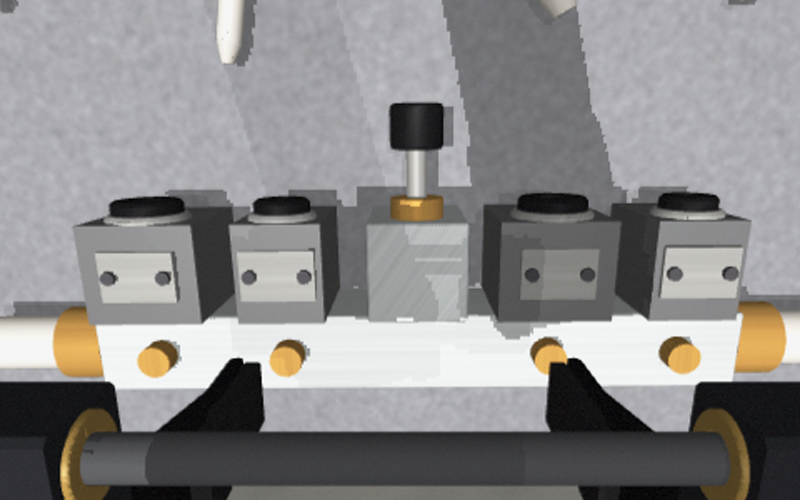

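The wrist view shows all the ports clearly. Left to right in the image they are stout at (147,205), slim at (282,205), the knob head at (416,126), stout at (552,203) and slim at (688,202). I'll fit the manifold pose to the top-face corners.

```bash
cat > fit.py <<'E'
from h import *
from scipy.optimize import least_squares
uv=np.array([[77,227],[190,223],[205,320],[97,322],[231,222],[322,221],[328,320],[240,322],[482,220],[612,220],[612,320],[490,320],[748,220],[738,318],[652,320]],float)*.6+[80,60]
g=cv2.cvtColor(cv2.imread('pics/w2.png'),cv2.COLOR_BGR2GRAY)
uv2=cv2.cornerSubPix(g,uv.astype(np.float32).reshape(-1,1,2),(4,4),(-1,-1),(3,30,.01)).reshape(-1,2)
def blk(k,w): return [[.012,-k*.082-w/2],[.012,-k*.082+w/2],[.072,-k*.082+w/2],[.072,-k*.082-w/2]]
# image left = world -y
m=[]
for k,w in((2,.068),(1,.052),(-1,.068),(-2,.052)):
    b=blk(k,w); m+= b if k>-2 else b[1:]
m=np.array(m)
def P(q): c,s=np.cos(q[2]),np.sin(q[2]); return np.c_[q[0]+c*m[:,0]-s*m[:,1],q[1]+s*m[:,0]+c*m[:,1],np.full(len(m),.082)]
for U in(uv,uv2):
    r=least_squares(lambda q:(proj('w2',P(q))-U).ravel(),[.685,.015,.02],loss='soft_l1')
    print(r.x,np.degrees(r.x[2])); print((proj('w2',P(r.x))-U).round(1).tolist())
q=r.x
# knob head top silhouette check
c,s=np.cos(q[2]),np.sin(q[2])
for h in (.074,.058): print((proj('w2',[[q[0]-.041*c,q[1]-.041*s,h]])-[80,60])/.6)
E
python3 fit.py
```

```text
[0.68596404 0.01666439 0.00731359] 0.41903774150877565
[[-2.6, -2.1], [0.8, -0.2], [-1.5, 1.3], [-4.5, 0.5], [-0.7, 0.2], [-0.6, 0.4], [-1.3, 0.9], [-0.5, -0.0], [13.1, 0.2], [7.1, -0.3], [1.1, -0.1], [5.9, 0.3], [4.1, -0.8], [0.2, 0.6], [-0.7, -0.3]]
[0.68613687 0.01479031 0.01214454] 0.6958308728082229
[[-1.1, -0.3], [-0.4, -0.2], [-0.5, 0.2], [-4.9, 0.2], [-1.1, -0.4], [-0.2, -0.3], [-0.6, 1.0], [0.6, 3.5], [10.7, -0.5], [6.9, -0.2], [0.5, 0.1], [2.9, 2.7], [0.7, -1.7], [-1.9, 3.8], [0.4, -0.6]]
[[415.28352262 124.10267271]]
[[414.92101519 124.16060073]]
```

```bash
cat >> fit.py <<'E'
print('---')
for i in range(4):
    U0=proj('w2',P(r.x)).astype(np.float32)
    U=cv2.cornerSubPix(g,U0.reshape(-1,1,2).copy(),(4,4),(-1,-1),(3,30,.01)).reshape(-1,2)
    ok=np.linalg.norm(U-U0,axis=1)<4
    r=least_squares(lambda q:((proj('w2',P(q))-U)[ok]).ravel(),r.x,loss='soft_l1',f_scale=.5)
q=r.x; print(q,np.degrees(q[2])); print((proj('w2',P(q))-U).round(1).tolist())
im=cv2.imread('pics/w2.png'); im=cv2.resize(im[60:360,80:560],(800,500),interpolation=cv2.INTER_CUBIC)
for p in (proj('w2',P(q))-[80,60])/.6: cv2.circle(im,tuple(int(v) for v in p),3,(0,0,255),1)
c,s=np.cos(q[2]),np.sin(q[2])
for k in(-2,-1,1,2):
    M=[q[0]+s*k*.082,q[1]-c*k*.082,.058]; print(k,np.round(M,4))
    cv2.circle(im,tuple(int(v) for v in (proj('w2',[M])[0]-[80,60])/.6),4,(0,255,0),1)
K=[q[0]-.041*c,q[1]-.041*s,.058]; print('knob',np.round(K,4))
cv2.circle(im,tuple(int(v) for v in (proj('w2',[K])[0]-[80,60])/.6),4,(0,255,0),1)
cv2.imwrite('pics/w2o.png',im)
E
python3 fit.py | sed -n '/---/,$p'
```

```text
---
[0.68666285 0.01509038 0.00835111] 0.4784832239811621
[[-0.9, -0.5], [-0.2, -0.2], [-0.5, 0.3], [-0.0, -0.0], [-0.9, -0.3], [0.1, 0.0], [-0.5, 1.3], [0.6, 3.6], [0.0, -0.3], [0.3, -0.3], [0.5, 1.1], [2.9, 3.4], [0.8, -0.3], [-0.0, 0.0], [0.3, 0.4]]
-2 [0.6853 0.1791 0.058 ]
-1 [0.686  0.0971 0.058 ]
1 [ 0.6873 -0.0669  0.058 ]
2 [ 0.688  -0.1489  0.058 ]
knob [0.6457 0.0147 0.058 ]
```

View pics/w2o.png

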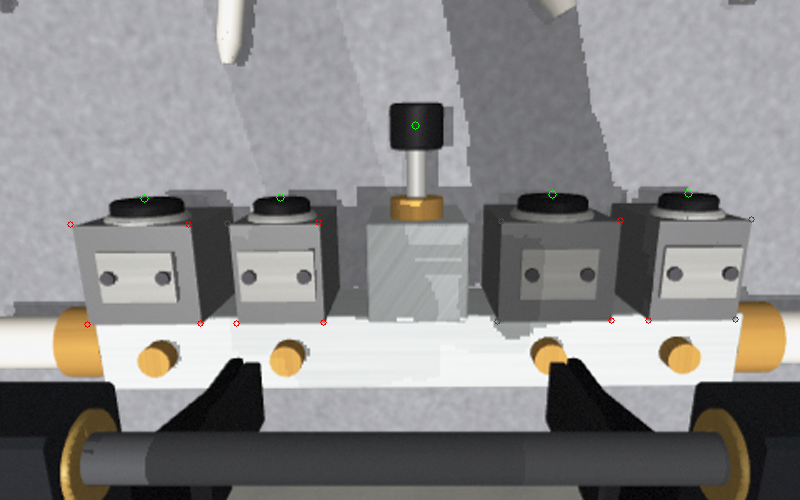

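The overlaid mouth centres (green) fall on the noses and the knob within about 1 px, so the fit is good. Next is the knob.

Run:
```python
from h import *
delta([.6457,.0147,.10],Y(180.5)); delta([.6457,.0147,.0393],Y(180.5))
```

```text
shift mm [ 77.1   5.6 150.8] turn deg [-0.34 -0.05 -0.5 ]
shift mm [ 77.1   6.  211.5] turn deg [-0.34 -0.05 -0.5 ]
```

```bash
python3 -m handwheel '[{"x":0.04,"y":0.003,"z":0,"wx":-0.3,"wy":0,"wz":-0.5},{"x":0.077,"y":0.0055,"z":0.01,"wx":-0.3,"wy":0,"wz":-0.5},{"x":0.077,"y":0.0055,"z":0.05,"wx":-0.3,"wy":0,"wz":-0.5},{"x":0.077,"y":0.0055,"z":0.09,"wx":-0.3,"wy":0,"wz":-0.5},{"x":0.077,"y":0.006,"z":0.13,"wx":-0.3,"wy":0,"wz":-0.5},{"x":0.077,"y":0.006,"z":0.165,"wx":-0.3,"wy":0,"wz":-0.5},{"x":0.077,"y":0.006,"z":0.195,"wx":-0.3,"wy":0,"wz":-0.5},{"x":0.077,"y":0.006,"z":0.2115,"wx":-0.3,"wy":0,"wz":-0.5},{"x":0.077,"y":0.006,"z":0.2115,"wx":-0.3,"wy":0,"wz":-0.5},{"x":0.077,"y":0.006,"z":0.2115,"wx":-0.3,"wy":0,"wz":-0.5}]'
python3 - <<'E'
from h import *
delta([.6457,.0147,.0393],Y(180.5))
E
python3 -m handwheel '[{"x":0,"y":0,"z":0,"wx":0,"wy":0,"wz":0},{"x":0,"y":0,"z":0,"wx":0,"wy":0,"wz":0},{"x":0,"y":0,"z":0,"wx":0,"wy":0,"wz":0},{"x":0,"y":0,"z":0,"wx":0,"wy":0,"wz":0},{"x":0,"y":0,"z":0,"wx":0,"wy":0,"wz":0},{"x":0,"y":0,"z":0,"wx":0,"wy":0,"wz":0},{"x":0,"y":0,"z":0,"wx":0,"wy":0,"wz":0},{"x":0,"y":0,"z":0,"wx":0,"wy":0,"wz":0},{"x":0,"y":0,"z":0,"wx":0,"wy":0,"wz":0}]' 0.02 40
```

```text
time: 3.83
position: [0.6458, 0.0146, 0.0394]
tool_rot: [0.014, -3.14, 0.001]
ft_force: [0.3, 0.9, 0.5]
grip_width: 1.001
grip_force: 0.0
shift mm [0.1 0.1 0.1] turn deg [-0.05 -0.07  0.01]
time: 4.58
position: [0.6467, 0.0153, 0.0388]
tool_rot: [0.015, -3.141, -0.0]
ft_force: [0.8, -0.1, -0.1]
grip_width: 0.403
grip_force: 0.0
```

```bash
python3 -m handwheel '[{"x":0,"y":0,"z":0,"wx":0,"wy":0,"wz":0},{"x":0,"y":0,"z":0,"wx":0,"wy":0,"wz":0},{"x":0,"y":0,"z":0,"wx":0,"wy":0,"wz":0},{"x":0,"y":0,"z":0,"wx":0,"wy":0,"wz":0},{"x":0,"y":0,"z":0,"wx":0,"wy":0,"wz":0},{"x":0,"y":0,"z":0,"wx":0,"wy":0,"wz":0}]' 0.0 40
python3 -m handwheel '[{"x":0.005,"y":0,"z":0,"wx":0,"wy":0,"wz":0},{"x":0.01,"y":0,"z":0,"wx":0,"wy":0,"wz":0},{"x":0.015,"y":0,"z":0,"wx":0,"wy":0,"wz":0},{"x":0.02,"y":0,"z":0,"wx":0,"wy":0,"wz":0},{"x":0.025,"y":0,"z":0,"wx":0,"wy":0,"wz":0},{"x":0.03,"y":0,"z":0,"wx":0,"wy":0,"wz":0},{"x":0.032,"y":0,"z":0,"wx":0,"wy":0,"wz":0},{"x":0.032,"y":0,"z":0,"wx":0,"wy":0,"wz":0},{"x":0.032,"y":0,"z":0,"wx":0,"wy":0,"wz":0},{"x":0.032,"y":0,"z":0,"wx":0,"wy":0,"wz":0}]'
```

```text
time: 5.08
position: [0.6466, 0.0156, 0.0387]
tool_rot: [0.015, -3.141, -0.0]
ft_force: [-0.0, 0.1, -1.8]
grip_width: 0.357
grip_force: 40.0
time: 5.92
position: [0.6166, 0.0153, 0.0389]
tool_rot: [-0.015, 3.137, 0.002]
ft_force: [6.0, 2.4, -6.7]
grip_width: 0.353
grip_force: 40.0
```

```bash
python3 -m handwheel '[{"x":0.032,"y":0,"z":0,"wx":0,"wy":0,"wz":0},{"x":0.032,"y":0,"z":0,"wx":0,"wy":0,"wz":0},{"x":0.032,"y":0,"z":0,"wx":0,"wy":0,"wz":0},{"x":0.032,"y":0,"z":0,"wx":0,"wy":0,"wz":0},{"x":0.032,"y":0,"z":-0.02,"wx":0,"wy":0,"wz":0},{"x":0.032,"y":0,"z":-0.06,"wx":0,"wy":0,"wz":0},{"x":0.032,"y":0,"z":-0.1,"wx":0,"wy":0,"wz":0},{"x":0.032,"y":0,"z":-0.14,"wx":0,"wy":0,"wz":0},{"x":0.032,"y":0,"z":-0.18,"wx":0,"wy":0,"wz":0},{"x":0.032,"y":0,"z":-0.21,"wx":0,"wy":0,"wz":0}]' 0.087 40
python3 -m handwheel '[{"x":0,"y":0,"z":0,"wx":0,"wy":0,"wz":0},{"x":0,"y":0,"z":0,"wx":0,"wy":0,"wz":0},{"x":0,"y":0,"z":0,"wx":0,"wy":0,"wz":0},{"x":0,"y":0,"z":0,"wx":0,"wy":0,"wz":0}]'
```

```text
time: 6.75
position: [0.5846, 0.0147, 0.2535]
tool_rot: [-0.014, 3.137, -0.001]
ft_force: [1.1, 0.4, 1.0]
grip_width: 0.974
grip_force: 0.0
time: 7.08
position: [0.5823, 0.0143, 0.2473]
tool_rot: [0.014, -3.138, -0.0]
ft_force: [-0.6, 1.3, 0.3]
grip_width: 1.0
grip_force: 0.0
```

```bash
cat > valves.py <<'E'
from h import *
def find(f,zt=(.015,.018)):
    im=cv2.imread('pics/%s.png'%f); hsv=cv2.cvtColor(im,cv2.COLOR_BGR2HSV)
    white=((hsv[...,2]>150)&(hsv[...,1]<45)).astype(np.uint8)
    white=np.zeros_like(white)|((hsv[...,2]>165)&(hsv[...,1]<40)).astype(np.uint8)
    black=(hsv[...,2]<50).astype(np.uint8); out=[]
    white=cv2.morphologyEx(white,cv2.MORPH_OPEN,np.ones((3,3)))
    n,l,st,ce=cv2.connectedComponentsWithStats(white)
    for i in range(1,n):
        if not 300<st[i,4]<4000: continue
        ys,xs=np.nonzero(l==i); P=np.c_[xs,ys].astype(float)
        for z in zt:
            W=pts(f,P,z)[:,:2]; c=W.mean(0); u=np.linalg.svd(W-c,full_matrices=0)[2][0]
            t=(W-c)@u; L=np.ptp(t); wd=4*np.std((W-c)@[-u[1],u[0]])*.866
            if not .05<L<.1 or wd>.04: continue
            # block side: black pixels
            for sgn in(1,-1):
                b=proj(f,[[*(c-sgn*u*.06),z]])[0].astype(int)
                if 0<=b[0]<640 and 0<=b[1]<480 and black[b[1],b[0]]:
                    d=u*sgn; tip=c+d*((W-c)@d).max()
                    out.append((z,ce[i].round(),L,wd,tip,tip-.095*d,np.degrees(np.arctan2(d[1],d[0]))))
    return out
if __name__=='__main__':
    import sys
    snap('wrist',sys.argv[1]) if len(sys.argv)>2 else 0
    for o in find(sys.argv[1]): print('z%.3f px %s L %.4f w %.4f tip %s mid %s yaw %.1f'%(o[0],o[1],o[2],o[3],o[4].round(4),o[5].round(4),o[6]))
E
python3 valves.py w1; echo; python3 valves.py w3 new
python3 -c "
import cv2; im=cv2.imread('pics/w3.png'); cv2.imwrite('pics/w3v.png',cv2.resize(im[0:340],(800,425)))"
```

```text
z0.015 px [417. 177.] L 0.0697 w 0.0188 tip [0.5795 0.1099] mid [0.4956 0.0654] yaw 27.9
z0.018 px [417. 177.] L 0.0691 w 0.0187 tip [0.579 0.109] mid [0.495  0.0645] yaw 27.9

z0.015 px [393. 175.] L 0.0702 w 0.0191 tip [0.5795 0.1095] mid [0.4958 0.0646] yaw 28.2
z0.018 px [393. 175.] L 0.0696 w 0.0190 tip [0.5789 0.1087] mid [0.4952 0.0639] yaw 28.2
z0.015 px [323. 284.] L 0.0598 w 0.0085 tip [0.7103 0.0152] mid [0.6153 0.0144] yaw 0.5
z0.018 px [323. 284.] L 0.0593 w 0.0084 tip [0.7087 0.0152] mid [0.6137 0.0143] yaw 0.5
z0.015 px [247. 359.] L 0.0531 w 0.0202 tip [ 0.7869 -0.0572] mid [ 0.7881 -0.1522] yaw 90.7
z0.018 px [247. 359.] L 0.0527 w 0.0200 tip [ 0.7847 -0.0567] mid [ 0.7859 -0.1517] yaw 90.7
z0.015 px [399. 359.] L 0.0532 w 0.0201 tip [0.7857 0.0891] mid [0.7852 0.1841] yaw -89.7
z0.018 px [399. 359.] L 0.0528 w 0.0200 tip [0.7835 0.0886] mid [0.7831 0.1836] yaw -89.7
```

View pics/w3v.png

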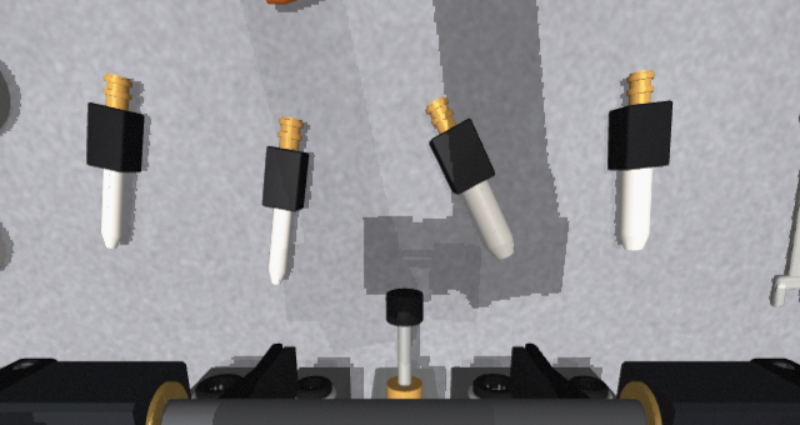

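The knob is now out, with its head at (404,305) and a longer stem showing. The four valves have not moved. The lit bench merges with the white mask, so I'll raise the threshold.

```bash
sed -i 's/^def find(f,/def find(f,th=165,/; s/>165)/>th)/; s/    for o in find(sys.argv\[1\])/    for th in (165,205,220):\n     for o in find(sys.argv[1],th)/; s/: print(.z%/: print(th,"z%/; s/yaw %.1f./yaw %.1f"/' valves.py; python3 valves.py w3 | grep -v 'tip \[ *0.7'; delta=1
python3 - <<'E'
from h import *
print(tool()[0],ctrl.get_state()['joint_positions'].round(2))
E
```

```text
165 z0.015 px [393. 175.] L 0.0702 w 0.0191 tip [0.5795 0.1095] mid [0.4958 0.0646] yaw 28.2
165 z0.018 px [393. 175.] L 0.0696 w 0.0190 tip [0.5789 0.1087] mid [0.4952 0.0639] yaw 28.2
205 z0.015 px [510. 166.] L 0.0708 w 0.0213 tip [0.5729 0.2255] mid [0.4785 0.2147] yaw 6.5
205 z0.018 px [510. 166.] L 0.0702 w 0.0212 tip [0.5724 0.2239] mid [0.478  0.2131] yaw 6.5
205 z0.015 px [ 88. 166.] L 0.0688 w 0.0134 tip [ 0.5754 -0.2549] mid [ 0.4825 -0.2352] yaw -12.0
205 z0.018 px [ 88. 166.] L 0.0683 w 0.0133 tip [ 0.5749 -0.2529] mid [ 0.4819 -0.2332] yaw -12.0
205 z0.015 px [426. 378.] L 0.0661 w 0.0190 tip [0.8157 0.1188] mid [0.8125 0.2138] yaw -88.1
205 z0.018 px [426. 378.] L 0.0656 w 0.0188 tip [0.8134 0.118 ] mid [0.8102 0.213 ] yaw -88.1
220 z0.015 px [511. 166.] L 0.0706 w 0.0201 tip [0.5727 0.2259] mid [0.4783 0.2151] yaw 6.5
220 z0.018 px [511. 166.] L 0.0701 w 0.0200 tip [0.5722 0.2242] mid [0.4778 0.2135] yaw 6.5
220 z0.015 px [ 87. 165.] L 0.0688 w 0.0124 tip [ 0.5753 -0.2553] mid [ 0.4824 -0.2355] yaw -12.0
220 z0.018 px [ 87. 165.] L 0.0683 w 0.0123 tip [ 0.5748 -0.2532] mid [ 0.4819 -0.2335] yaw -12.0
220 z0.015 px [426. 378.] L 0.0661 w 0.0188 tip [0.8158 0.1188] mid [0.8126 0.2138] yaw -88.1
220 z0.018 px [426. 378.] L 0.0656 w 0.0186 tip [0.8134 0.118 ] mid [0.8102 0.213 ] yaw -88.1
[0.58215251 0.01436549 0.24715698] [ 0.59  0.25 -0.78  1.56  0.17  1.41  1.38]
```

V2 is at mid (0.495, 0.064) with yaw 28°, which agrees with the top view. I'll grasp it and take it to the stout port at y = 0.097.

Run:
```python
from h import *
delta([.4952,.0639,.10],Y(208.2)); delta([.4952,.0639,.004],Y(208.2))
```

```text
shift mm [ 86.   50.3 147.5] turn deg [  0.06  -0.2  -27.66]
shift mm [ 85.6  50.3 243.5] turn deg [  0.06  -0.2  -27.66]
```

```bash
python3 -m handwheel '[{"x":0.03,"y":0.018,"z":0.02,"wx":0,"wy":0,"wz":-7},{"x":0.06,"y":0.036,"z":0.04,"wx":0,"wy":0,"wz":-14},{"x":0.086,"y":0.05,"z":0.06,"wx":0,"wy":0,"wz":-21},{"x":0.086,"y":0.05,"z":0.1,"wx":0,"wy":-0.2,"wz":-27.7},{"x":0.086,"y":0.05,"z":0.14,"wx":0,"wy":-0.2,"wz":-27.7},{"x":0.086,"y":0.05,"z":0.17,"wx":0,"wy":-0.2,"wz":-27.7},{"x":0.086,"y":0.05,"z":0.2,"wx":0,"wy":-0.2,"wz":-27.7},{"x":0.086,"y":0.05,"z":0.2,"wx":0,"wy":-0.2,"wz":-27.7},{"x":0.086,"y":0.05,"z":0.2,"wx":0,"wy":-0.2,"wz":-27.7}]' 0.087 40
python3 - <<'E'
from h import *
delta([.4952,.0639,.004],Y(208.2))
E
```

```text
time: 7.88
position: [0.4943, 0.0641, 0.0474]
tool_rot: [0.767, -3.045, -0.004]
ft_force: [0.6, 1.3, 0.3]
grip_width: 1.003
grip_force: 0.0
shift mm [-0.8 -0.7 43.4] turn deg [ 0.16 -0.07  0.08]
```

```bash
python3 -m handwheel '[{"x":0,"y":0,"z":0.02,"wx":0,"wy":0,"wz":0},{"x":0,"y":0,"z":0.035,"wx":0,"wy":0,"wz":0},{"x":0,"y":0,"z":0.043,"wx":0,"wy":0,"wz":0},{"x":0,"y":0,"z":0.043,"wx":0,"wy":0,"wz":0},{"x":0,"y":0,"z":0.043,"wx":0,"wy":0,"wz":0}]'
python3 -m handwheel '[{"x":0,"y":0,"z":0,"wx":0,"wy":0,"wz":0},{"x":0,"y":0,"z":0,"wx":0,"wy":0,"wz":0},{"x":0,"y":0,"z":0,"wx":0,"wy":0,"wz":0},{"x":0,"y":0,"z":0,"wx":0,"wy":0,"wz":0},{"x":0,"y":0,"z":0,"wx":0,"wy":0,"wz":0},{"x":0,"y":0,"z":0,"wx":0,"wy":0,"wz":0},{"x":0,"y":0,"z":0,"wx":0,"wy":0,"wz":0},{"x":0,"y":0,"z":0,"wx":0,"wy":0,"wz":0},{"x":0,"y":0,"z":0,"wx":0,"wy":0,"wz":0},{"x":0,"y":0,"z":0,"wx":0,"wy":0,"wz":0}]' 0 50
python3 - <<'E'
from h import *
snap('wrist','g2'); p,r=tool(); print(p, r.as_matrix().round(3).tolist())
delta([.581,.0971-.001,.13],Y(180.5))
cv2.imwrite('pics/g2v.png',cv2.imread('pics/g2.png')[120:440,120:520])
E
```

```text
time: 8.3
position: [0.4972, 0.0641, 0.0071]
tool_rot: [-0.766, 3.043, -0.0]
ft_force: [-0.2, -1.0, 0.4]
grip_width: 0.999
grip_force: 0.0
time: 9.13
position: [0.4963, 0.0639, 0.0059]
tool_rot: [-0.766, 3.044, 0.0]
ft_force: [-0.6, -0.4, 1.2]
grip_width: 0.409
grip_force: 50.0
[0.49633215 0.06391768 0.00594377] [[-0.881, -0.473, 0.003], [-0.473, 0.881, 0.001], [-0.003, -0.0, -1.0]]
shift mm [ -90.1  -11.8 -123.8] turn deg [1.000e-02 1.500e-01 2.774e+01]
```

View pics/g2v.png

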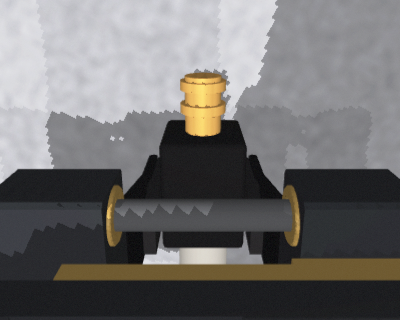

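The valve is held squarely, with its block between the pads at (205,185) and the tail at (203,105). Readings are noisy at about 1 mm, so I'll average several.

```bash
cat >> h.py <<'E'
def avg(n=6):
    P=[];Q=[];F=[]
    for _ in range(n):
        s=ctrl.get_state();P.append(s['position']);Q.append(s['tool_rot']);F.append(s['ft_force']);ctrl.get_image('wrist')
    print('std',np.std(P,0).round(4),'F',np.mean(F,0).round(1)); return np.mean(P,0),R.from_rotvec(Q).mean()
def delta(p,Rm,pr=None):
    p0,R0=pr or avg(); d=R0.inv().apply(np.array(p)-p0)*1000; w=np.degrees((R0.inv()*Rm).as_rotvec())
    print('at',p0.round(4),'yaw',np.degrees(np.arctan2(R0.as_matrix()[1,0],R0.as_matrix()[0,0])).round(2),'shift mm',d.round(1),'turn deg',w.round(2)); return p0,R0
E
python3 - <<'E'
from h import *
pr=delta([.576,.0971,.13],Y(180.5)); delta([.576,.0971,pr[0][2]+.04],Y(180.5),pr)
E
```

```text
std [0. 0. 0.] F [-0.3  0.2  0.1]
at [0.4963 0.0639 0.0059] yaw -151.76 shift mm [ -86.2   -8.5 -123.8] turn deg [1.000e-02 1.500e-01 2.774e+01]
at [0.4963 0.0639 0.0059] yaw -151.76 shift mm [-86.   -8.5 -39.8] turn deg [1.000e-02 1.500e-01 2.774e+01]
```

```bash
python3 -m handwheel '[{"x":0,"y":0,"z":-0.03,"wx":0,"wy":0,"wz":0},{"x":0,"y":0,"z":-0.07,"wx":0,"wy":0,"wz":0},{"x":0,"y":0,"z":-0.1,"wx":0,"wy":0,"wz":7},{"x":-0.02,"y":-0.004,"z":-0.1,"wx":0,"wy":0,"wz":14},{"x":-0.05,"y":-0.0085,"z":-0.1,"wx":0,"wy":0,"wz":21},{"x":-0.086,"y":-0.0085,"z":-0.1,"wx":0,"wy":0.15,"wz":27.7},{"x":-0.086,"y":-0.0085,"z":-0.1,"wx":0,"wy":0.15,"wz":27.7},{"x":-0.086,"y":-0.0085,"z":-0.07,"wx":0,"wy":0.15,"wz":27.7},{"x":-0.086,"y":-0.0085,"z":-0.045,"wx":0,"wy":0.15,"wz":27.7},{"x":-0.086,"y":-0.0085,"z":-0.04,"wx":0,"wy":0.15,"wz":27.7}]'
python3 -m handwheel '[{"x":0,"y":0,"z":0,"wx":0,"wy":0,"wz":0},{"x":0,"y":0,"z":0,"wx":0,"wy":0,"wz":0},{"x":0,"y":0,"z":0,"wx":0,"wy":0,"wz":0}]'
python3 - <<'E'
from h import *
delta([.576,.0971,.0459],Y(180.5),tool())
snap('wrist','i2');d=ctrl.get_image('scene'); cv2.imwrite('pics/s2.png',cv2.resize(d['image'][200:380,270:510,::-1],(720,540),interpolation=cv2.INTER_CUBIC))
E
```

```text
time: 10.32
position: [0.5726, 0.0965, 0.0417]
tool_rot: [0.017, -3.134, 0.0]
ft_force: [-0.5, -0.4, -1.7]
grip_width: 0.413
grip_force: 50.0
time: 10.57
position: [0.5771, 0.0974, 0.0479]
tool_rot: [-0.015, 3.139, 0.001]
ft_force: [0.4, -0.4, -0.7]
grip_width: 0.412
grip_force: 50.0
at [0.5771 0.0974 0.0479] yaw -179.45 shift mm [ 1.2 -0.2  2. ] turn deg [0.03 0.16 0.05]
```

View pics/s2.png

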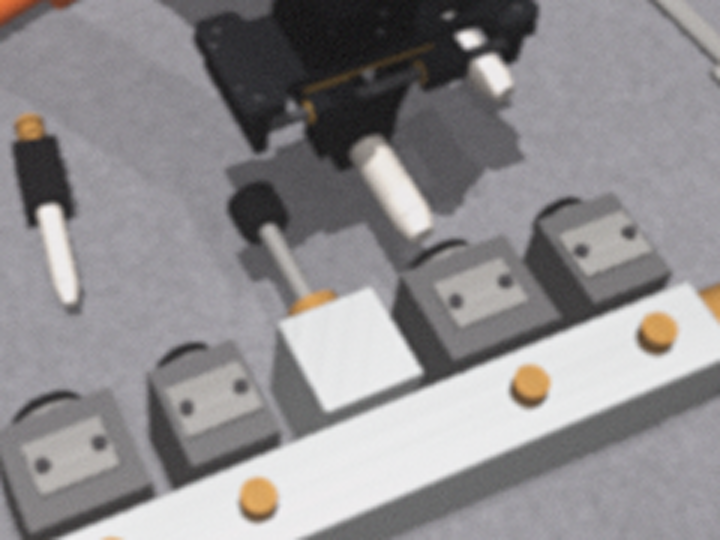

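The scene view shows the tube in line with the stout port at (455,260), with its tip at (415,232). I'll let the arm settle and check the pose.

```bash
python3 -m handwheel '[{"x":0,"y":0,"z":0,"wx":0,"wy":0,"wz":0},{"x":0,"y":0,"z":0,"wx":0,"wy":0,"wz":0},{"x":0,"y":0,"z":0,"wx":0,"wy":0,"wz":0}]'
python3 - <<'E'
from h import *
delta([.576,.0971,.0459],Y(180.5),tool())
E
```

```text
time: 10.92
position: [0.5763, 0.097, 0.0467]
tool_rot: [-0.015, 3.141, 0.0]
ft_force: [0.2, -0.4, -0.9]
grip_width: 0.41
grip_force: 50.0
at [0.5763 0.097  0.0467] yaw -179.46 shift mm [0.3 0.1 0.8] turn deg [0.   0.06 0.04]
```

```bash
python3 -m handwheel '[{"x":-0.006,"y":0,"z":0.0005,"wx":0,"wy":0,"wz":0},{"x":-0.012,"y":0,"z":0.0005,"wx":0,"wy":0,"wz":0},{"x":-0.016,"y":0,"z":0.0005,"wx":0,"wy":0,"wz":0},{"x":-0.02,"y":0,"z":0.0005,"wx":0,"wy":0,"wz":0},{"x":-0.024,"y":0,"z":0.0005,"wx":0,"wy":0,"wz":0},{"x":-0.028,"y":0,"z":0.0005,"wx":0,"wy":0,"wz":0},{"x":-0.028,"y":0,"z":0.0005,"wx":0,"wy":0,"wz":0},{"x":-0.028,"y":0,"z":0.0005,"wx":0,"wy":0,"wz":0}]'
python3 - <<'E'
from h import *
delta([.6365,.0971+.0005,.0459],Y(180.5),tool())
E
```

```text
time: 11.58
position: [0.6041, 0.0974, 0.0456]
tool_rot: [0.015, -3.141, -0.001]
ft_force: [-0.6, -0.4, -0.1]
grip_width: 0.409
grip_force: 50.0
at [0.6041 0.0974 0.0456] yaw -179.46 shift mm [-32.4  -0.1  -0.3] turn deg [ 0.02 -0.01  0.04]
```

Tip about 12 mm in with no side force. I'll continue until it bottoms.

```bash
python3 -m handwheel '[{"x":-0.005,"y":0,"z":0,"wx":0,"wy":0,"wz":0},{"x":-0.01,"y":0,"z":0,"wx":0,"wy":0,"wz":0},{"x":-0.015,"y":0,"z":0,"wx":0,"wy":0,"wz":0},{"x":-0.02,"y":0,"z":0,"wx":0,"wy":0,"wz":0},{"x":-0.024,"y":0,"z":0,"wx":0,"wy":0,"wz":0},{"x":-0.028,"y":0,"z":0,"wx":0,"wy":0,"wz":0},{"x":-0.03,"y":0,"z":0,"wx":0,"wy":0,"wz":0},{"x":-0.03,"y":0,"z":0,"wx":0,"wy":0,"wz":0}]'
python3 -m handwheel '[{"x":-0.002,"y":0,"z":0,"wx":0,"wy":0,"wz":0},{"x":-0.004,"y":0,"z":0,"wx":0,"wy":0,"wz":0},{"x":-0.004,"y":0,"z":0,"wx":0,"wy":0,"wz":0},{"x":-0.004,"y":0,"z":0,"wx":0,"wy":0,"wz":0}]'
```

```text
time: 12.25
position: [0.6325, 0.0979, 0.0455]
tool_rot: [0.015, -3.137, 0.001]
ft_force: [-5.6, -0.4, 2.3]
grip_width: 0.408
grip_force: 50.0
time: 12.58
position: [0.6361, 0.098, 0.0454]
tool_rot: [0.016, -3.137, 0.001]
ft_force: [-6.6, -0.1, 3.9]
grip_width: 0.409
grip_force: 50.0
```

```bash
python3 -m handwheel '[{"x":-0.002,"y":0,"z":0,"wx":0,"wy":0,"wz":0},{"x":-0.003,"y":0,"z":0,"wx":0,"wy":0,"wz":0},{"x":-0.003,"y":0,"z":0,"wx":0,"wy":0,"wz":0}]'
python3 -m handwheel '[{"x":-0.002,"y":0,"z":0,"wx":0,"wy":0,"wz":0},{"x":-0.003,"y":0,"z":0,"wx":0,"wy":0,"wz":0},{"x":-0.003,"y":0,"z":0,"wx":0,"wy":0,"wz":0}]'
```

```text
time: 12.83
position: [0.6385, 0.0979, 0.0454]
tool_rot: [0.016, -3.136, 0.001]
ft_force: [-8.6, -0.5, 4.9]
grip_width: 0.406
grip_force: 50.0
time: 13.08
position: [0.6385, 0.098, 0.0452]
tool_rot: [0.016, -3.129, 0.003]
ft_force: [-17.5, -2.4, 10.3]
grip_width: 0.411
grip_force: 50.0
```

It has bottomed: position stalled at x = 0.6385 and force rising to 17 N. I'll release, rise and look again.

```bash
python3 -m handwheel '[{"x":0.003,"y":0,"z":0,"wx":0,"wy":0,"wz":0},{"x":0.003,"y":0,"z":0,"wx":0,"wy":0,"wz":0},{"x":0.003,"y":0,"z":0,"wx":0,"wy":0,"wz":0},{"x":0.003,"y":0,"z":0,"wx":0,"wy":0,"wz":0},{"x":0.003,"y":0,"z":-0.03,"wx":0,"wy":0,"wz":0},{"x":0.003,"y":0,"z":-0.07,"wx":0,"wy":0,"wz":0},{"x":0.02,"y":-0.01,"z":-0.11,"wx":0,"wy":0,"wz":0},{"x":0.04,"y":-0.03,"z":-0.15,"wx":0,"wy":0,"wz":0},{"x":0.06,"y":-0.05,"z":-0.18,"wx":0,"wy":0,"wz":0},{"x":0.08,"y":-0.07,"z":-0.205,"wx":0,"wy":0,"wz":0}]' 0.062 50
python3 -m handwheel '[{"x":0,"y":0,"z":0,"wx":0,"wy":0,"wz":0},{"x":0,"y":0,"z":0,"wx":0,"wy":0,"wz":0},{"x":0,"y":0,"z":0,"wx":0,"wy":0,"wz":0}]' 0.087
python3 valves.py w4 new | grep -v 'tip \[ *0.[78]'
python3 - <<'E'
from h import *
delta([.58,.014,.25],Y(180.5),tool())
cv2.imwrite('pics/w4v.png',cv2.imread('pics/w4.png')[0:340])
E
```

```text
time: 13.92
position: [0.5678, 0.0303, 0.2491]
tool_rot: [-0.018, 3.139, 0.002]
ft_force: [0.3, -1.6, 0.4]
grip_width: 0.712
grip_force: 0.0
time: 14.17
position: [0.5679, 0.0299, 0.2468]
tool_rot: [-0.014, 3.141, 0.0]
ft_force: [0.2, -0.1, -0.8]
grip_width: 0.858
grip_force: 0.0
205 z0.015 px [ 75. 178.] L 0.0691 w 0.0136 tip [ 0.5761 -0.2553] mid [ 0.4832 -0.2352] yaw -12.2
205 z0.018 px [ 75. 178.] L 0.0686 w 0.0135 tip [ 0.5754 -0.2532] mid [ 0.4825 -0.2331] yaw -12.2
205 z0.015 px [494. 179.] L 0.0707 w 0.0216 tip [0.5735 0.2252] mid [0.4791 0.2141] yaw 6.7
205 z0.018 px [494. 179.] L 0.0701 w 0.0214 tip [0.5728 0.2237] mid [0.4785 0.2126] yaw 6.7
220 z0.015 px [ 75. 178.] L 0.0681 w 0.0127 tip [ 0.5751 -0.2554] mid [ 0.4822 -0.2353] yaw -12.2
220 z0.018 px [ 75. 178.] L 0.0676 w 0.0126 tip [ 0.5744 -0.2532] mid [ 0.4816 -0.2331] yaw -12.2
220 z0.015 px [494. 179.] L 0.0706 w 0.0204 tip [0.5733 0.2254] mid [0.4789 0.2147] yaw 6.5
220 z0.018 px [494. 179.] L 0.0700 w 0.0203 tip [0.5727 0.2239] mid [0.4783 0.2132] yaw 6.5
at [0.5676 0.0305 0.2459] yaw -179.41 shift mm [-12.2 -16.6  -4.1] turn deg [ 0.05 -0.04  0.09]
```

View pics/w4v.png

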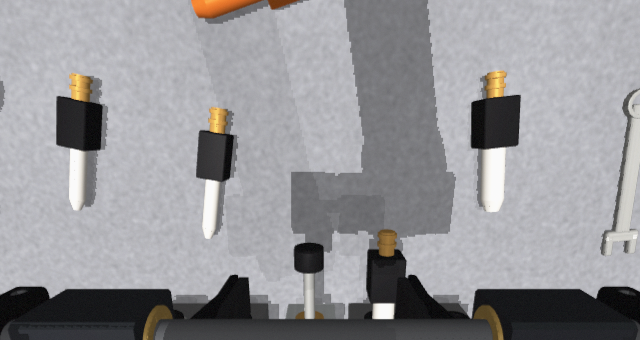

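The stout valve is seated at (386,275), the knob is still out at (308,257), and the rest have not moved. Next is V1 (stout), to the port at y = −0.149.

Run:
```python
from h import *
delta([.479,.213,.006],Y(186.6),tool())
```

```text
at [0.5676 0.0305 0.2459] yaw -179.41 shift mm [ 86.5 183.2 240.2] turn deg [ 0.05 -0.04 -6.01]
```

```bash
python3 -m handwheel '[{"x":0.015,"y":0.035,"z":0,"wx":0,"wy":0,"wz":-6},{"x":0.03,"y":0.065,"z":0.02,"wx":0,"wy":0,"wz":-6},{"x":0.045,"y":0.1,"z":0.03,"wx":0,"wy":0,"wz":-6},{"x":0.06,"y":0.13,"z":0.05,"wx":0,"wy":0,"wz":-6},{"x":0.075,"y":0.16,"z":0.07,"wx":0,"wy":0,"wz":-6},{"x":0.0865,"y":0.183,"z":0.1,"wx":0,"wy":0,"wz":-6},{"x":0.0865,"y":0.183,"z":0.14,"wx":0,"wy":0,"wz":-6},{"x":0.0865,"y":0.183,"z":0.17,"wx":0,"wy":0,"wz":-6},{"x":0.0865,"y":0.183,"z":0.19,"wx":0,"wy":0,"wz":-6},{"x":0.0865,"y":0.183,"z":0.195,"wx":0,"wy":0,"wz":-6}]' 0.087
python3 -m handwheel '[{"x":0,"y":0,"z":0,"wx":0,"wy":0,"wz":0},{"x":0,"y":0,"z":0,"wx":0,"wy":0,"wz":0},{"x":0,"y":0,"z":0,"wx":0,"wy":0,"wz":0},{"x":0,"y":0,"z":0,"wx":0,"wy":0,"wz":0}]'
python3 - <<'E'
from h import *
delta([.479,.213,.006],Y(186.6),tool())
E
```

```text
time: 15.05
position: [0.4752, 0.2124, 0.0468]
tool_rot: [0.184, -3.127, -0.0]
ft_force: [-1.5, -0.1, 0.5]
grip_width: 1.0
grip_force: 0.0
time: 15.38
position: [0.4806, 0.2127, 0.0533]
tool_rot: [-0.179, 3.134, 0.001]
ft_force: [0.2, 0.2, 0.0]
grip_width: 1.003
grip_force: 0.0
at [0.4806 0.2127 0.0533] yaw -173.46 shift mm [ 1.7  0.4 47.3] turn deg [ 0.04  0.16 -0.06]
```

```bash
python3 -m handwheel '[{"x":0,"y":0,"z":0.02,"wx":0,"wy":0,"wz":0},{"x":0,"y":0,"z":0.035,"wx":0,"wy":0,"wz":0},{"x":0,"y":0,"z":0.045,"wx":0,"wy":0,"wz":0},{"x":0,"y":0,"z":0.045,"wx":0,"wy":0,"wz":0},{"x":0,"y":0,"z":0.045,"wx":0,"wy":0,"wz":0},{"x":0,"y":0,"z":0.045,"wx":0,"wy":0,"wz":0}]'
python3 -m handwheel '[{"x":0,"y":0,"z":0,"wx":0,"wy":0,"wz":0},{"x":0,"y":0,"z":0,"wx":0,"wy":0,"wz":0},{"x":0,"y":0,"z":0,"wx":0,"wy":0,"wz":0},{"x":0,"y":0,"z":0,"wx":0,"wy":0,"wz":0},{"x":0,"y":0,"z":0,"wx":0,"wy":0,"wz":0},{"x":0,"y":0,"z":0,"wx":0,"wy":0,"wz":0},{"x":0,"y":0,"z":0,"wx":0,"wy":0,"wz":0},{"x":0,"y":0,"z":0,"wx":0,"wy":0,"wz":0},{"x":0,"y":0,"z":0,"wx":0,"wy":0,"wz":0},{"x":0,"y":0,"z":0,"wx":0,"wy":0,"wz":0}]' 0 50
python3 - <<'E'
from h import *
p,r=tool(); delta([.577,-.148,p[2]+.04],Y(180.5),(p,r))
E
```

```text
time: 15.88
position: [0.4802, 0.2125, 0.0079]
tool_rot: [-0.179, 3.135, 0.001]
ft_force: [0.2, -0.1, -0.5]
grip_width: 1.0
grip_force: 0.0
time: 16.72
position: [0.4794, 0.2121, 0.0068]
tool_rot: [0.179, -3.136, -0.0]
ft_force: [0.2, -0.2, -0.2]
grip_width: 0.406
grip_force: 50.0
at [0.4794 0.2121 0.0068] yaw -173.46 shift mm [ -56.  -368.9  -40.1] turn deg [ 0.01 -0.    6.04]
```

```bash
python3 -m handwheel '[{"x":0,"y":0,"z":-0.04,"wx":0,"wy":0,"wz":0},{"x":0,"y":0,"z":-0.08,"wx":0,"wy":0,"wz":0},{"x":0,"y":-0.03,"z":-0.11,"wx":0,"wy":0,"wz":3},{"x":-0.01,"y":-0.07,"z":-0.12,"wx":0,"wy":0,"wz":6},{"x":-0.02,"y":-0.11,"z":-0.12,"wx":0,"wy":0,"wz":6},{"x":-0.03,"y":-0.15,"z":-0.12,"wx":0,"wy":0,"wz":6},{"x":-0.035,"y":-0.19,"z":-0.12,"wx":0,"wy":0,"wz":6},{"x":-0.04,"y":-0.23,"z":-0.12,"wx":0,"wy":0,"wz":6},{"x":-0.045,"y":-0.27,"z":-0.12,"wx":0,"wy":0,"wz":6},{"x":-0.05,"y":-0.31,"z":-0.12,"wx":0,"wy":0,"wz":6}]'
python3 -m handwheel '[{"x":0,"y":0,"z":0,"wx":0,"wy":0,"wz":0},{"x":0,"y":0,"z":0,"wx":0,"wy":0,"wz":0}]'
python3 - <<'E'
from h import *
p,r=tool(); delta([.577,-.1485,.0468],Y(180.5),(p,r))
E
```

```text
time: 17.55
position: [0.5642, -0.0922, 0.1265]
tool_rot: [0.015, -3.141, 0.0]
ft_force: [1.0, 0.5, -0.6]
grip_width: 0.411
grip_force: 50.0
time: 17.72
position: [0.564, -0.0938, 0.1259]
tool_rot: [0.005, -3.14, -0.001]
ft_force: [-0.0, 1.1, -1.9]
grip_width: 0.411
grip_force: 50.0
at [ 0.564  -0.0938  0.1259] yaw -179.82 shift mm [-12.9 -54.7  79.1] turn deg [ 0.02 -0.07 -0.32]
```

```bash
python3 -m handwheel '[{"x":-0.013,"y":-0.03,"z":0.01,"wx":0,"wy":0,"wz":0},{"x":-0.013,"y":-0.053,"z":0.03,"wx":0,"wy":0,"wz":0},{"x":-0.013,"y":-0.0545,"z":0.05,"wx":0,"wy":0,"wz":0},{"x":-0.013,"y":-0.0545,"z":0.07,"wx":0,"wy":0,"wz":0},{"x":-0.013,"y":-0.0545,"z":0.079,"wx":0,"wy":0,"wz":0},{"x":-0.013,"y":-0.0545,"z":0.079,"wx":0,"wy":0,"wz":0},{"x":-0.013,"y":-0.0545,"z":0.079,"wx":0,"wy":0,"wz":0},{"x":-0.013,"y":-0.0545,"z":0.079,"wx":0,"wy":0,"wz":0},{"x":-0.013,"y":-0.0545,"z":0.079,"wx":0,"wy":0,"wz":0},{"x":-0.013,"y":-0.0545,"z":0.079,"wx":0,"wy":0,"wz":0}]'
python3 - <<'E'
from h import *
p,r=tool(); delta([.577,-.1485,.0468],Y(180.5),(p,r))
d=ctrl.get_image('scene'); cv2.imwrite('pics/s3.png',cv2.resize(d['image'][240:420,170:410,::-1],(640,480),interpolation=cv2.INTER_CUBIC))
E
```

```text
time: 18.55
position: [0.5788, -0.1444, 0.0491]
tool_rot: [-0.016, 3.139, -0.001]
ft_force: [-0.0, -0.2, -1.0]
grip_width: 0.408
grip_force: 50.0
at [ 0.5788 -0.1444  0.0491] yaw -179.43 shift mm [ 1.9 -4.1  2.3] turn deg [-0.04  0.12  0.07]
```

View pics/s3.png

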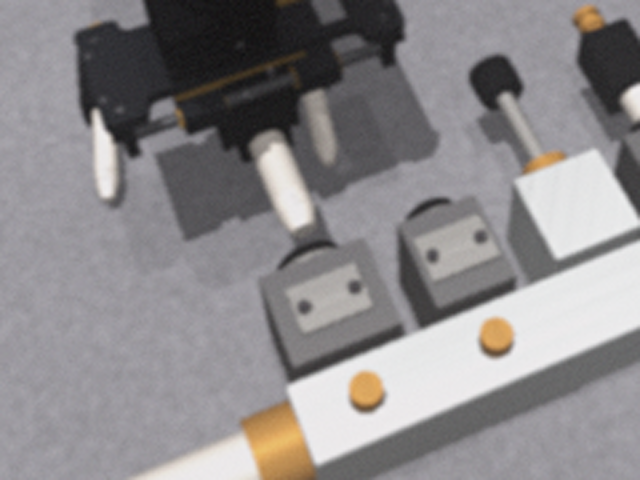

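The scene view shows the tube at (285,190) in front of the stout port at (310,260). The pose is about 4 mm off in y, so I'll correct and settle.

```bash
python3 -m handwheel '[{"x":0,"y":-0.0041,"z":0.001,"wx":0,"wy":0,"wz":0},{"x":0,"y":-0.0041,"z":0.001,"wx":0,"wy":0,"wz":0},{"x":0,"y":-0.0041,"z":0.001,"wx":0,"wy":0,"wz":0},{"x":0,"y":-0.0041,"z":0.001,"wx":0,"wy":0,"wz":0},{"x":0,"y":-0.0041,"z":0.001,"wx":0,"wy":0,"wz":0},{"x":0,"y":-0.0041,"z":0.001,"wx":0,"wy":0,"wz":0}]'
python3 - <<'E'
from h import *
p,r=tool(); delta([.577,-.1485,.0468],Y(180.5),(p,r))
E
```

```text
time: 19.1
position: [0.5779, -0.1485, 0.0467]
tool_rot: [-0.015, 3.141, 0.0]
ft_force: [0.1, 0.4, -0.9]
grip_width: 0.412
grip_force: 50.0
at [ 0.5779 -0.1485  0.0467] yaw -179.45 shift mm [ 0.9  0.1 -0.1] turn deg [0.02 0.   0.05]
```

```bash
python3 -m handwheel '[{"x":-0.006,"y":0,"z":0,"wx":0,"wy":0,"wz":0},{"x":-0.012,"y":0,"z":0,"wx":0,"wy":0,"wz":0},{"x":-0.016,"y":0,"z":0,"wx":0,"wy":0,"wz":0},{"x":-0.02,"y":0,"z":0,"wx":0,"wy":0,"wz":0},{"x":-0.024,"y":0,"z":0,"wx":0,"wy":0,"wz":0},{"x":-0.028,"y":0,"z":0,"wx":0,"wy":0,"wz":0},{"x":-0.028,"y":0,"z":0,"wx":0,"wy":0,"wz":0},{"x":-0.028,"y":0,"z":0,"wx":0,"wy":0,"wz":0}]'
```

```text
time: 19.77
position: [0.6061, -0.1482, 0.0466]
tool_rot: [0.015, -3.141, -0.001]
ft_force: [-0.4, 0.0, -1.3]
grip_width: 0.406
grip_force: 50.0
```

```bash
python3 -m handwheel '[{"x":-0.005,"y":0,"z":0,"wx":0,"wy":0,"wz":0},{"x":-0.01,"y":0,"z":0,"wx":0,"wy":0,"wz":0},{"x":-0.015,"y":0,"z":0,"wx":0,"wy":0,"wz":0},{"x":-0.02,"y":0,"z":0,"wx":0,"wy":0,"wz":0},{"x":-0.024,"y":0,"z":0,"wx":0,"wy":0,"wz":0},{"x":-0.028,"y":0,"z":0,"wx":0,"wy":0,"wz":0},{"x":-0.03,"y":0,"z":0,"wx":0,"wy":0,"wz":0},{"x":-0.032,"y":0,"z":0,"wx":0,"wy":0,"wz":0},{"x":-0.034,"y":0,"z":0,"wx":0,"wy":0,"wz":0}]'
python3 -m handwheel '[{"x":-0.002,"y":0,"z":0,"wx":0,"wy":0,"wz":0},{"x":-0.003,"y":0,"z":0,"wx":0,"wy":0,"wz":0},{"x":-0.003,"y":0,"z":0,"wx":0,"wy":0,"wz":0}]'
python3 -m handwheel '[{"x":-0.002,"y":0,"z":0,"wx":0,"wy":0,"wz":0},{"x":-0.003,"y":0,"z":0,"wx":0,"wy":0,"wz":0},{"x":-0.003,"y":0,"z":0,"wx":0,"wy":0,"wz":0}]'
```

```text
time: 20.52
position: [0.6371, -0.1485, 0.0462]
tool_rot: [0.014, -3.134, 0.0]
ft_force: [-10.3, 0.2, 3.5]
grip_width: 0.409
grip_force: 50.0
time: 20.77
position: [0.6407, -0.1484, 0.0462]
tool_rot: [0.014, -3.136, 0.0]
ft_force: [-7.2, -0.3, 1.3]
grip_width: 0.411
grip_force: 50.0
time: 21.02
position: [0.6413, -0.1485, 0.0461]
tool_rot: [0.014, -3.13, 0.001]
ft_force: [-14.0, 0.6, 7.5]
grip_width: 0.409
grip_force: 50.0
```

```bash
python3 -m handwheel '[{"x":-0.002,"y":0,"z":0,"wx":0,"wy":0,"wz":0},{"x":-0.002,"y":0,"z":0,"wx":0,"wy":0,"wz":0},{"x":-0.002,"y":0,"z":0,"wx":0,"wy":0,"wz":0}]'
python3 -m handwheel '[{"x":0.005,"y":0,"z":0,"wx":0,"wy":0,"wz":0},{"x":0.005,"y":0,"z":0,"wx":0,"wy":0,"wz":0},{"x":0.005,"y":0,"z":0,"wx":0,"wy":0,"wz":0},{"x":0.005,"y":0,"z":0,"wx":0,"wy":0,"wz":0},{"x":0.005,"y":0,"z":-0.03,"wx":0,"wy":0,"wz":0},{"x":0.005,"y":0,"z":-0.07,"wx":0,"wy":0,"wz":0},{"x":0.02,"y":0.03,"z":-0.11,"wx":0,"wy":0,"wz":0},{"x":0.04,"y":0.06,"z":-0.15,"wx":0,"wy":0,"wz":0},{"x":0.06,"y":0.1,"z":-0.18,"wx":0,"wy":0,"wz":0},{"x":0.08,"y":0.13,"z":-0.205,"wx":0,"wy":0,"wz":0}]' 0.062 50
python3 -m handwheel '[{"x":0,"y":0,"z":0,"wx":0,"wy":0,"wz":0},{"x":0,"y":0,"z":0,"wx":0,"wy":0,"wz":0},{"x":0,"y":0,"z":0,"wx":0,"wy":0,"wz":0},{"x":0,"y":0,"z":0,"wx":0,"wy":0,"wz":0}]' 0.087
python3 valves.py w5 new | grep -v 'tip \[ *0.[78]'
python3 - <<'E'
from h import *
delta([.58,.014,.25],Y(180.5),tool())
cv2.imwrite('pics/w5v.png',cv2.imread('pics/w5.png')[0:340])
E
```

```text
time: 21.27
position: [0.6414, -0.1485, 0.0459]
tool_rot: [0.014, -3.126, 0.001]
ft_force: [-19.9, -0.2, 10.5]
grip_width: 0.406
grip_force: 50.0
time: 22.1
position: [0.5827, -0.0425, 0.2324]
tool_rot: [-0.014, 3.139, 0.001]
ft_force: [0.5, 0.9, 0.5]
grip_width: 0.712
grip_force: 0.0
time: 22.43
position: [0.5822, -0.0453, 0.2292]
tool_rot: [0.012, -3.14, -0.0]
ft_force: [-0.2, 0.4, -0.9]
grip_width: 0.928
grip_force: 0.0
220 z0.018 px [133. 167.] L 0.0686 w 0.0128 tip [ 0.5748 -0.2531] mid [ 0.4819 -0.2331] yaw -12.1
at [ 0.5821 -0.0453  0.2289] yaw -179.58 shift mm [  1.7  59.3 -21. ] turn deg [ 0.04 -0.1  -0.08]
```

View pics/w5v.png

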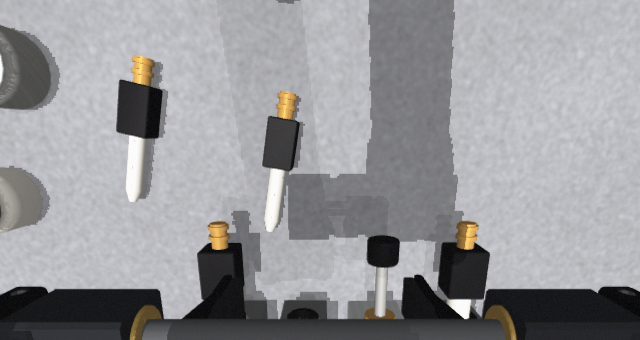

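Both stout valves are seated at (220,265) and (464,270), and the knob is out at (383,250). V3 lies with its tip at (270,230), tube root at (279,170) and tail end at (289,93). V4 is at (139,108).

Run:
```python
from h import *
from valves import find
for th in(190,195,200,228,235,240):
    for o in find('w5',th,(.015,)):
        if o[4][0]<.65: print(th,o[1],o[2:])
W=pts('w5',[[270,230],[278.5,170],[289,93]],.015)[:,:2]; print(W.round(4))
d=W[0]-W[2]; print(np.linalg.norm(d),np.degrees(np.arctan2(d[1],d[0])), W[0]-.095*d/np.linalg.norm(d))
```

```text
200 [133. 166.] (np.float64(0.0694259176985215), np.float64(0.015242831595525011), array([ 0.57569939, -0.25416069]), array([ 0.48245519, -0.23598051]), np.float64(-11.032765481814254))
[[ 0.6068 -0.1044]
 [ 0.5408 -0.0931]
 [ 0.4649 -0.0805]]
0.14394492859102528 -9.593701069132385 [ 0.51311239 -0.08860945]
```

Run:
```python
from h import *
delta([.513,-.0885,.006],Y(170.4),tool())
```

```text
at [ 0.5821 -0.0453  0.2289] yaw -179.58 shift mm [ 69.1 -42.9 223. ] turn deg [ 0.03 -0.1  10.02]
```

```bash
python3 -m handwheel '[{"x":0.03,"y":-0.02,"z":0,"wx":0,"wy":0,"wz":5},{"x":0.05,"y":-0.03,"z":0.03,"wx":0,"wy":0,"wz":10},{"x":0.069,"y":-0.043,"z":0.06,"wx":0,"wy":0,"wz":10},{"x":0.069,"y":-0.043,"z":0.1,"wx":0,"wy":0,"wz":10},{"x":0.069,"y":-0.043,"z":0.135,"wx":0,"wy":0,"wz":10},{"x":0.069,"y":-0.043,"z":0.16,"wx":0,"wy":0,"wz":10},{"x":0.069,"y":-0.043,"z":0.175,"wx":0,"wy":0,"wz":10},{"x":0.069,"y":-0.043,"z":0.175,"wx":0,"wy":0,"wz":10},{"x":0.069,"y":-0.043,"z":0.175,"wx":0,"wy":0,"wz":10},{"x":0.069,"y":-0.043,"z":0.175,"wx":0,"wy":0,"wz":10}]' 0.07
python3 -m handwheel '[{"x":0,"y":0,"z":0,"wx":0,"wy":0,"wz":0},{"x":0,"y":0,"z":0,"wx":0,"wy":0,"wz":0},{"x":0,"y":0,"z":0,"wx":0,"wy":0,"wz":0}]'
python3 - <<'E'
from h import *
delta([.513,-.0885,.006],Y(170.4),tool())
E
```

```text
time: 23.32
position: [0.5145, -0.0877, 0.0559]
tool_rot: [0.26, 3.13, 0.001]
ft_force: [0.1, -0.6, 0.0]
grip_width: 0.805
grip_force: 0.0
time: 23.57
position: [0.5144, -0.0876, 0.0563]
tool_rot: [0.259, 3.129, -0.001]
ft_force: [-0.7, 0.4, 0.2]
grip_width: 0.807
grip_force: 0.0
at [ 0.5144 -0.0876  0.0563] yaw 170.53 shift mm [ 1.4 -1.1 50.3] turn deg [-0.02  0.12  0.13]
```

```bash
python3 -m handwheel '[{"x":0,"y":-0.001,"z":0.02,"wx":0,"wy":0,"wz":0},{"x":0,"y":-0.001,"z":0.035,"wx":0,"wy":0,"wz":0},{"x":0,"y":-0.001,"z":0.0495,"wx":0,"wy":0,"wz":0},{"x":0,"y":-0.001,"z":0.0495,"wx":0,"wy":0,"wz":0},{"x":0,"y":-0.001,"z":0.0495,"wx":0,"wy":0,"wz":0},{"x":0,"y":-0.001,"z":0.0495,"wx":0,"wy":0,"wz":0}]'
python3 -m handwheel '[{"x":0,"y":0,"z":0,"wx":0,"wy":0,"wz":0},{"x":0,"y":0,"z":0,"wx":0,"wy":0,"wz":0},{"x":0,"y":0,"z":0,"wx":0,"wy":0,"wz":0},{"x":0,"y":0,"z":0,"wx":0,"wy":0,"wz":0},{"x":0,"y":0,"z":0,"wx":0,"wy":0,"wz":0},{"x":0,"y":0,"z":0,"wx":0,"wy":0,"wz":0},{"x":0,"y":0,"z":0,"wx":0,"wy":0,"wz":0},{"x":0,"y":0,"z":0,"wx":0,"wy":0,"wz":0},{"x":0,"y":0,"z":0,"wx":0,"wy":0,"wz":0},{"x":0,"y":0,"z":0,"wx":0,"wy":0,"wz":0}]' 0 50
python3 - <<'E'
from h import *
p,r=tool(); delta([.576,-.067,p[2]+.043],Y(180.5),(p,r))
E
```

```text
time: 24.07
position: [0.5142, -0.0884, 0.0067]
tool_rot: [0.259, 3.129, -0.0]
ft_force: [0.8, -0.3, -0.3]
grip_width: 0.805
grip_force: 0.0
time: 24.9
position: [0.5134, -0.0884, 0.0058]
tool_rot: [0.259, 3.131, 0.0]
ft_force: [0.8, 0.7, 1.7]
grip_width: 0.338
grip_force: 50.0
at [ 0.5134 -0.0884  0.0058] yaw 170.55 shift mm [-58.2  31.4 -43. ] turn deg [ 0.01  0.   -9.95]
```

```bash
python3 -m handwheel '[{"x":0,"y":0,"z":-0.04,"wx":0,"wy":0,"wz":0},{"x":0,"y":0,"z":-0.07,"wx":0,"wy":0,"wz":0},{"x":-0.02,"y":0.01,"z":-0.07,"wx":0,"wy":0,"wz":-5},{"x":-0.04,"y":0.02,"z":-0.07,"wx":0,"wy":0,"wz":-10},{"x":-0.058,"y":0.0315,"z":-0.06,"wx":0,"wy":0,"wz":-10},{"x":-0.058,"y":0.0315,"z":-0.05,"wx":0,"wy":0,"wz":-10},{"x":-0.058,"y":0.0315,"z":-0.043,"wx":0,"wy":0,"wz":-10},{"x":-0.058,"y":0.0315,"z":-0.043,"wx":0,"wy":0,"wz":-10},{"x":-0.058,"y":0.0315,"z":-0.043,"wx":0,"wy":0,"wz":-10},{"x":-0.058,"y":0.0315,"z":-0.043,"wx":0,"wy":0,"wz":-10}]'
python3 -m handwheel '[{"x":0,"y":0,"z":0,"wx":0,"wy":0,"wz":0},{"x":0,"y":0,"z":0,"wx":0,"wy":0,"wz":0},{"x":0,"y":0,"z":0,"wx":0,"wy":0,"wz":0},{"x":0,"y":0,"z":0,"wx":0,"wy":0,"wz":0}]'
python3 - <<'E'
from h import *
p,r=tool(); delta([.576,-.0668,.0488],Y(180.5),(p,r))
E
```

```text
time: 25.73
position: [0.5752, -0.0674, 0.0488]
tool_rot: [0.014, -3.141, 0.001]
ft_force: [1.1, -0.3, 0.1]
grip_width: 0.34
grip_force: 50.0
time: 26.07
position: [0.5759, -0.067, 0.0491]
tool_rot: [-0.014, 3.141, -0.0]
ft_force: [-0.5, 0.0, -1.2]
grip_width: 0.342
grip_force: 50.0
at [ 0.5759 -0.067   0.0491] yaw -179.47 shift mm [-0.1  0.2  0.3] turn deg [-0.01  0.04  0.03]
```

```bash
python3 -m handwheel '[{"x":-0.006,"y":0,"z":0.0003,"wx":0,"wy":0,"wz":0},{"x":-0.012,"y":0,"z":0.0003,"wx":0,"wy":0,"wz":0},{"x":-0.016,"y":0,"z":0.0003,"wx":0,"wy":0,"wz":0},{"x":-0.02,"y":0,"z":0.0003,"wx":0,"wy":0,"wz":0},{"x":-0.024,"y":0,"z":0.0003,"wx":0,"wy":0,"wz":0},{"x":-0.028,"y":0,"z":0.0003,"wx":0,"wy":0,"wz":0},{"x":-0.028,"y":0,"z":0.0003,"wx":0,"wy":0,"wz":0},{"x":-0.028,"y":0,"z":0.0003,"wx":0,"wy":0,"wz":0}]'
```

```text
time: 26.73
position: [0.604, -0.0664, 0.0483]
tool_rot: [0.015, -3.141, -0.001]
ft_force: [0.2, -0.4, -0.2]
grip_width: 0.342
grip_force: 50.0
```

```bash
python3 -m handwheel '[{"x":-0.005,"y":0,"z":0,"wx":0,"wy":0,"wz":0},{"x":-0.01,"y":0,"z":0,"wx":0,"wy":0,"wz":0},{"x":-0.015,"y":0,"z":0,"wx":0,"wy":0,"wz":0},{"x":-0.02,"y":0,"z":0,"wx":0,"wy":0,"wz":0},{"x":-0.024,"y":0,"z":0,"wx":0,"wy":0,"wz":0},{"x":-0.028,"y":0,"z":0,"wx":0,"wy":0,"wz":0},{"x":-0.03,"y":0,"z":0,"wx":0,"wy":0,"wz":0},{"x":-0.032,"y":0,"z":0,"wx":0,"wy":0,"wz":0},{"x":-0.034,"y":0,"z":0,"wx":0,"wy":0,"wz":0}]'
python3 -m handwheel '[{"x":-0.002,"y":0,"z":0,"wx":0,"wy":0,"wz":0},{"x":-0.003,"y":0,"z":0,"wx":0,"wy":0,"wz":0},{"x":-0.003,"y":0,"z":0,"wx":0,"wy":0,"wz":0}]'
python3 -m handwheel '[{"x":-0.002,"y":0,"z":0,"wx":0,"wy":0,"wz":0},{"x":-0.003,"y":0,"z":0,"wx":0,"wy":0,"wz":0},{"x":-0.003,"y":0,"z":0,"wx":0,"wy":0,"wz":0}]'
```

```text
time: 27.48
position: [0.6348, -0.0664, 0.048]
tool_rot: [0.015, -3.134, 0.001]
ft_force: [-10.9, 0.4, 6.8]
grip_width: 0.343
grip_force: 50.0
time: 27.73
position: [0.6377, -0.0664, 0.048]
tool_rot: [0.014, -3.134, 0.001]
ft_force: [-11.1, -0.1, 7.1]
grip_width: 0.342
grip_force: 50.0
time: 27.98
position: [0.6377, -0.0663, 0.0478]
tool_rot: [0.015, -3.127, 0.002]
ft_force: [-17.6, -0.2, 12.0]
grip_width: 0.344
grip_force: 50.0
```

It bottomed at x = 0.6377, against 0.637 expected. Release, rise and look at V4.

```bash
python3 -m handwheel '[{"x":0.004,"y":0,"z":0,"wx":0,"wy":0,"wz":0},{"x":0.004,"y":0,"z":0,"wx":0,"wy":0,"wz":0},{"x":0.004,"y":0,"z":0,"wx":0,"wy":0,"wz":0},{"x":0.004,"y":0,"z":0,"wx":0,"wy":0,"wz":0},{"x":0.004,"y":0,"z":-0.03,"wx":0,"wy":0,"wz":0},{"x":0.004,"y":0,"z":-0.07,"wx":0,"wy":0,"wz":0},{"x":0.02,"y":-0.02,"z":-0.11,"wx":0,"wy":0,"wz":0},{"x":0.04,"y":-0.04,"z":-0.15,"wx":0,"wy":0,"wz":0},{"x":0.06,"y":-0.06,"z":-0.18,"wx":0,"wy":0,"wz":0},{"x":0.07,"y":-0.08,"z":-0.2,"wx":0,"wy":0,"wz":0}]' 0.055 50
python3 -m handwheel '[{"x":0,"y":0,"z":0,"wx":0,"wy":0,"wz":0},{"x":0,"y":0,"z":0,"wx":0,"wy":0,"wz":0},{"x":0,"y":0,"z":0,"wx":0,"wy":0,"wz":0},{"x":0,"y":0,"z":0,"wx":0,"wy":0,"wz":0}]' 0.07
python3 valves.py w6 new | grep -v 'tip \[ *0.[78]'
python3 - <<'E'
from h import *
delta([.4822,-.2345,.006],Y(168),tool())
cv2.imwrite('pics/w6v.png',cv2.imread('pics/w6.png')[0:340])
E
```

```text
time: 28.82
position: [0.5748, -0.1451, 0.2505]
tool_rot: [-0.02, 3.139, 0.001]
ft_force: [0.5, -0.3, 0.4]
grip_width: 0.632
grip_force: 0.0
time: 29.15
position: [0.5749, -0.1449, 0.2467]
tool_rot: [0.018, -3.14, -0.003]
ft_force: [-0.0, 0.3, -0.1]
grip_width: 0.784
grip_force: 0.0
at [ 0.5748 -0.1448  0.2465] yaw -179.32 shift mm [ 93.3 -89.  240.5] turn deg [ 0.1  -0.11 12.68]
```

View pics/w6v.png

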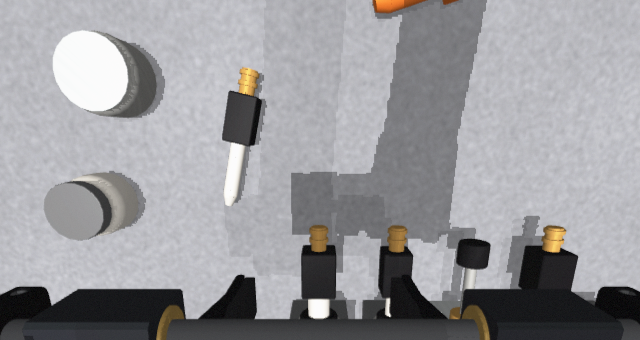

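Three valves are seated and the knob is out at (473,252). V4 lies with its tip at (231,204) and tail end at (248,69). The jar is at (93,72) and the tin at (78,210), both out of the way.

Run:
```python
from h import *
W=pts('w6',[[230.5,204.5],[238.5,143],[248.5,68.5]],.015)[:,:2]; print(W.round(4))
d=W[0]-W[2]; print(np.linalg.norm(d),np.degrees(np.arctan2(d[1],d[0])), W[0]-.095*d/np.linalg.norm(d))
jar=pts('w6',[[93,72]],.065); tin=pts('w6',[[76,210]],.055); print(jar,tin)
m=W[0]-.095*d/np.linalg.norm(d); delta([*m,.006],Y(180+np.degrees(np.arctan2(d[1],d[0]))),tool())
```

```text
[[ 0.5747 -0.2504]
 [ 0.5068 -0.2374]
 [ 0.4328 -0.223 ]]
0.14447520109776293 -10.952694227759393 [ 0.48141877 -0.23237414]
[[ 0.44555429 -0.35294326  0.065     ]] [[ 0.57429605 -0.39913803  0.055     ]]
at [ 0.5748 -0.1448  0.2465] yaw -179.32 shift mm [ 94.  -86.9 240.5] turn deg [ 0.1  -0.11 11.63]
```

```bash
python3 -m handwheel '[{"x":0.03,"y":-0.02,"z":0,"wx":0,"wy":0,"wz":5},{"x":0.06,"y":-0.05,"z":0.02,"wx":0,"wy":0,"wz":12},{"x":0.094,"y":-0.07,"z":0.05,"wx":0,"wy":0,"wz":12},{"x":0.094,"y":-0.0875,"z":0.08,"wx":0,"wy":0,"wz":12},{"x":0.094,"y":-0.0875,"z":0.12,"wx":0,"wy":0,"wz":12},{"x":0.094,"y":-0.0875,"z":0.15,"wx":0,"wy":0,"wz":12},{"x":0.094,"y":-0.0875,"z":0.18,"wx":0,"wy":0,"wz":12},{"x":0.094,"y":-0.0875,"z":0.195,"wx":0,"wy":0,"wz":12},{"x":0.094,"y":-0.0875,"z":0.195,"wx":0,"wy":0,"wz":12},{"x":0.094,"y":-0.0875,"z":0.195,"wx":0,"wy":0,"wz":12}]' 0.07
python3 -m handwheel '[{"x":0,"y":0,"z":0,"wx":0,"wy":0,"wz":0},{"x":0,"y":0,"z":0,"wx":0,"wy":0,"wz":0},{"x":0,"y":0,"z":0,"wx":0,"wy":0,"wz":0}]'
python3 - <<'E'
from h import *
delta([.4816,-.2333,.0065],Y(168.7),tool())
E
```

```text
time: 30.03
position: [0.4813, -0.2331, 0.0517]
tool_rot: [-0.31, -3.124, -0.004]
ft_force: [0.5, -0.3, 1.5]
grip_width: 0.807
grip_force: 0.0
time: 30.28
position: [0.4828, -0.2351, 0.0544]
tool_rot: [0.313, 3.124, -0.002]
ft_force: [-0.3, -0.4, -0.3]
grip_width: 0.804
grip_force: 0.0
at [ 0.4828 -0.2351  0.0544] yaw 168.56 shift mm [ 1.7  1.6 47.9] turn deg [-0.05  0.15 -0.14]
```

```bash
python3 -m handwheel '[{"x":0.001,"y":0.0012,"z":0.02,"wx":0,"wy":0,"wz":0},{"x":0.001,"y":0.0012,"z":0.035,"wx":0,"wy":0,"wz":0},{"x":0.001,"y":0.0012,"z":0.046,"wx":0,"wy":0,"wz":0},{"x":0.001,"y":0.0012,"z":0.046,"wx":0,"wy":0,"wz":0},{"x":0.001,"y":0.0012,"z":0.046,"wx":0,"wy":0,"wz":0},{"x":0.001,"y":0.0012,"z":0.046,"wx":0,"wy":0,"wz":0}]'
python3 -m handwheel '[{"x":0,"y":0,"z":0,"wx":0,"wy":0,"wz":0},{"x":0,"y":0,"z":0,"wx":0,"wy":0,"wz":0},{"x":0,"y":0,"z":0,"wx":0,"wy":0,"wz":0},{"x":0,"y":0,"z":0,"wx":0,"wy":0,"wz":0},{"x":0,"y":0,"z":0,"wx":0,"wy":0,"wz":0},{"x":0,"y":0,"z":0,"wx":0,"wy":0,"wz":0},{"x":0,"y":0,"z":0,"wx":0,"wy":0,"wz":0},{"x":0,"y":0,"z":0,"wx":0,"wy":0,"wz":0},{"x":0,"y":0,"z":0,"wx":0,"wy":0,"wz":0},{"x":0,"y":0,"z":0,"wx":0,"wy":0,"wz":0}]' 0 50
python3 - <<'E'
from h import *
p,r=tool(); delta([.576,.1790,p[2]+.043],Y(180.5),(p,r))
E
```

```text
time: 30.78
position: [0.4817, -0.2337, 0.0079]
tool_rot: [0.313, 3.124, -0.001]
ft_force: [-0.4, 0.0, 0.4]
grip_width: 0.804
grip_force: 0.0
time: 31.62
position: [0.481, -0.2333, 0.007]
tool_rot: [0.313, 3.126, 0.001]
ft_force: [-0.9, 0.2, 0.3]
grip_width: 0.34
grip_force: 50.0
at [ 0.481  -0.2333  0.007 ] yaw 168.55 shift mm [-11.3 422.9 -42.8] turn deg [ 2.000e-02  1.000e-02 -1.195e+01]
```

```bash
python3 -m handwheel '[{"x":0,"y":0,"z":-0.04,"wx":0,"wy":0,"wz":0},{"x":0,"y":0,"z":-0.08,"wx":0,"wy":0,"wz":0},{"x":0,"y":0.03,"z":-0.11,"wx":0,"wy":0,"wz":-5},{"x":0,"y":0.07,"z":-0.12,"wx":0,"wy":0,"wz":-12},{"x":0,"y":0.11,"z":-0.12,"wx":0,"wy":0,"wz":-12},{"x":0,"y":0.15,"z":-0.12,"wx":0,"wy":0,"wz":-12},{"x":0,"y":0.19,"z":-0.12,"wx":0,"wy":0,"wz":-12},{"x":0,"y":0.23,"z":-0.12,"wx":0,"wy":0,"wz":-12},{"x":-0.005,"y":0.27,"z":-0.12,"wx":0,"wy":0,"wz":-12},{"x":-0.005,"y":0.31,"z":-0.12,"wx":0,"wy":0,"wz":-12}]'
python3 -m handwheel '[{"x":0,"y":0,"z":0,"wx":0,"wy":0,"wz":0},{"x":0,"y":0,"z":0,"wx":0,"wy":0,"wz":0},{"x":0,"y":0,"z":0,"wx":0,"wy":0,"wz":0},{"x":0,"y":0,"z":0,"wx":0,"wy":0,"wz":0}]'
python3 - <<'E'
from h import *
p,r=tool(); delta([.576,.1792,.050],Y(180.5),(p,r))
E
```

```text
time: 32.45
position: [0.5481, 0.0706, 0.1271]
tool_rot: [-0.013, 3.14, -0.001]
ft_force: [0.6, -0.3, -0.6]
grip_width: 0.343
grip_force: 50.0
time: 32.78
position: [0.5472, 0.0676, 0.1266]
tool_rot: [0.012, -3.141, 0.001]
ft_force: [0.3, -1.3, -1.2]
grip_width: 0.343
grip_force: 50.0
at [0.5472 0.0676 0.1266] yaw -179.58 shift mm [-29.6 111.5  76.5] turn deg [-0.05 -0.03 -0.08]
```

```bash
python3 -m handwheel '[{"x":-0.01,"y":0.04,"z":0,"wx":0,"wy":0,"wz":0},{"x":-0.02,"y":0.08,"z":0,"wx":0,"wy":0,"wz":0},{"x":-0.0295,"y":0.1115,"z":0.01,"wx":0,"wy":0,"wz":0},{"x":-0.0295,"y":0.1115,"z":0.035,"wx":0,"wy":0,"wz":0},{"x":-0.0295,"y":0.1115,"z":0.06,"wx":0,"wy":0,"wz":0},{"x":-0.0295,"y":0.1115,"z":0.0765,"wx":0,"wy":0,"wz":0},{"x":-0.0295,"y":0.1115,"z":0.0765,"wx":0,"wy":0,"wz":0},{"x":-0.0295,"y":0.1115,"z":0.0765,"wx":0,"wy":0,"wz":0},{"x":-0.0295,"y":0.1115,"z":0.0765,"wx":0,"wy":0,"wz":0},{"x":-0.0295,"y":0.1115,"z":0.0765,"wx":0,"wy":0,"wz":0}]'
python3 -m handwheel '[{"x":0,"y":0,"z":0,"wx":0,"wy":0,"wz":0},{"x":0,"y":0,"z":0,"wx":0,"wy":0,"wz":0},{"x":0,"y":0,"z":0,"wx":0,"wy":0,"wz":0},{"x":0,"y":0,"z":0,"wx":0,"wy":0,"wz":0}]'
python3 - <<'E'
from h import *
p,r=tool(); delta([.576,.1792,.050],Y(180.5),(p,r))
E
```

```text
time: 33.62
position: [0.5772, 0.1808, 0.0522]
tool_rot: [-0.013, 3.139, 0.001]
ft_force: [0.3, 0.6, 0.1]
grip_width: 0.344
grip_force: 50.0
time: 33.95
position: [0.5761, 0.1812, 0.051]
tool_rot: [-0.015, 3.141, 0.0]
ft_force: [-0.7, -0.5, -0.5]
grip_width: 0.34
grip_force: 50.0
at [0.5761 0.1812 0.051 ] yaw -179.46 shift mm [ 0.1 -2.   1. ] turn deg [0.01 0.05 0.04]
```

```bash
python3 -m handwheel '[{"x":0,"y":-0.002,"z":0.0006,"wx":0,"wy":0,"wz":0},{"x":0,"y":-0.002,"z":0.0006,"wx":0,"wy":0,"wz":0},{"x":-0.006,"y":-0.002,"z":0.0006,"wx":0,"wy":0,"wz":0},{"x":-0.012,"y":-0.002,"z":0.0006,"wx":0,"wy":0,"wz":0},{"x":-0.016,"y":-0.002,"z":0.0006,"wx":0,"wy":0,"wz":0},{"x":-0.02,"y":-0.002,"z":0.0006,"wx":0,"wy":0,"wz":0},{"x":-0.024,"y":-0.002,"z":0.0006,"wx":0,"wy":0,"wz":0},{"x":-0.028,"y":-0.002,"z":0.0006,"wx":0,"wy":0,"wz":0},{"x":-0.028,"y":-0.002,"z":0.0006,"wx":0,"wy":0,"wz":0},{"x":-0.028,"y":-0.002,"z":0.0006,"wx":0,"wy":0,"wz":0}]'
```

```text
time: 34.78
position: [0.6039, 0.1795, 0.0498]
tool_rot: [0.015, -3.141, -0.001]
ft_force: [-0.1, 0.5, -0.9]
grip_width: 0.342
grip_force: 50.0
```

```bash
python3 -m handwheel '[{"x":-0.005,"y":0,"z":0,"wx":0,"wy":0,"wz":0},{"x":-0.01,"y":0,"z":0,"wx":0,"wy":0,"wz":0},{"x":-0.015,"y":0,"z":0,"wx":0,"wy":0,"wz":0},{"x":-0.02,"y":0,"z":0,"wx":0,"wy":0,"wz":0},{"x":-0.024,"y":0,"z":0,"wx":0,"wy":0,"wz":0},{"x":-0.028,"y":0,"z":0,"wx":0,"wy":0,"wz":0},{"x":-0.03,"y":0,"z":0,"wx":0,"wy":0,"wz":0},{"x":-0.032,"y":0,"z":0,"wx":0,"wy":0,"wz":0},{"x":-0.034,"y":0,"z":0,"wx":0,"wy":0,"wz":0}]'
python3 -m handwheel '[{"x":-0.002,"y":0,"z":0,"wx":0,"wy":0,"wz":0},{"x":-0.003,"y":0,"z":0,"wx":0,"wy":0,"wz":0},{"x":-0.003,"y":0,"z":0,"wx":0,"wy":0,"wz":0}]'
python3 -m handwheel '[{"x":-0.002,"y":0,"z":0,"wx":0,"wy":0,"wz":0},{"x":-0.003,"y":0,"z":0,"wx":0,"wy":0,"wz":0},{"x":-0.003,"y":0,"z":0,"wx":0,"wy":0,"wz":0}]'
```

```text
time: 35.53
position: [0.6346, 0.1801, 0.0493]
tool_rot: [0.016, -3.134, 0.002]
ft_force: [-13.4, -1.3, 5.1]
grip_width: 0.344
grip_force: 50.0
time: 35.78
position: [0.6346, 0.1803, 0.0492]
tool_rot: [0.017, -3.129, 0.004]
ft_force: [-17.4, -2.2, 9.4]
grip_width: 0.343
grip_force: 50.0
time: 36.03
position: [0.6348, 0.1803, 0.0489]
tool_rot: [0.018, -3.123, 0.006]
ft_force: [-23.9, -4.0, 12.1]
grip_width: 0.335
grip_force: 50.0
```

It bottomed at x = 0.6347, against 0.635 expected. I'll release, rise, and check all four seats and the knob from above.

```bash
python3 -m handwheel '[{"x":0.005,"y":0,"z":0,"wx":0,"wy":0,"wz":0},{"x":0.005,"y":0,"z":0,"wx":0,"wy":0,"wz":0},{"x":0.005,"y":0,"z":0,"wx":0,"wy":0,"wz":0},{"x":0.005,"y":0,"z":0,"wx":0,"wy":0,"wz":0},{"x":0.005,"y":0,"z":-0.03,"wx":0,"wy":0,"wz":0},{"x":0.005,"y":0,"z":-0.07,"wx":0,"wy":0,"wz":0},{"x":0,"y":-0.02,"z":-0.11,"wx":0,"wy":0,"wz":0},{"x":-0.02,"y":-0.06,"z":-0.15,"wx":0,"wy":0,"wz":0},{"x":-0.04,"y":-0.1,"z":-0.18,"wx":0,"wy":0,"wz":0},{"x":-0.06,"y":-0.14,"z":-0.2,"wx":0,"wy":0,"wz":0}]' 0.055 50
python3 -m handwheel '[{"x":-0.01,"y":-0.03,"z":0,"wx":0,"wy":0,"wz":0},{"x":-0.02,"y":-0.03,"z":0,"wx":0,"wy":0,"wz":0},{"x":-0.02,"y":-0.03,"z":0,"wx":0,"wy":0,"wz":0},{"x":-0.02,"y":-0.03,"z":0,"wx":0,"wy":0,"wz":0},{"x":-0.02,"y":-0.03,"z":0,"wx":0,"wy":0,"wz":0}]' 0.04
python3 - <<'E'
from h import *
snap('wrist','w7'); im=cv2.imread('pics/w7.png')[40:360,60:580]
q=[.6867,.0155,.0084];c,s=np.cos(q[2]),np.sin(q[2])
for k in(-2,-1,1,2):
    b=.030 if k in(-2,1) else .036
    for w in(-1,1):  # expected front top edge of block if bottomed: 25 mm before mouth
        for xx in(-.025,-.075):
            a,y=xx,-k*.082+w*b/2; p=proj('w7',[[q[0]+c*a-s*y,q[1]+s*a+c*y,.058+b/2]])[0]-[60,40]
            cv2.circle(im,tuple(int(round(v)) for v in p),2,(0,0,255),1)
cv2.imwrite('pics/w7v.png',cv2.resize(im,(780,480),interpolation=cv2.INTER_CUBIC)); print(tool()[0])
delta([.6867-.071*c,.0155-.071*s,.0393],Y(180.5),tool())
E
```

```text
time: 36.87
position: [0.6906, 0.0716, 0.234]
tool_rot: [-0.017, 3.137, 0.001]
ft_force: [1.0, -0.1, -0.8]
grip_width: 0.632
grip_force: 0.0
time: 37.28
position: [0.709, 0.0436, 0.2302]
tool_rot: [0.018, -3.141, -0.002]
ft_force: [0.2, 1.1, -0.0]
grip_width: 0.471
grip_force: 0.0
[0.70881603 0.0438278  0.23031277]
at [0.7088 0.0438 0.2303] yaw -179.31 shift mm [ 93.4 -28.  191. ] turn deg [ 0.06 -0.01  0.19]
```

View pics/w7v.png

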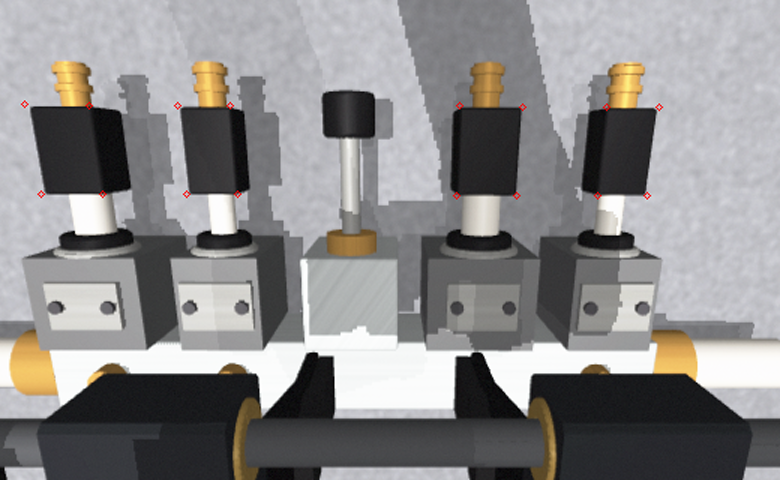

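All four block front edges lie on the predicted bottomed positions, drawn in red. The knob is still out at (348,115). I'll grip the knob and push it home.

```bash
python3 -m handwheel '[{"x":0.04,"y":-0.01,"z":0,"wx":0,"wy":0,"wz":0},{"x":0.07,"y":-0.02,"z":0,"wx":0,"wy":0,"wz":0.2},{"x":0.093,"y":-0.028,"z":0.01,"wx":0,"wy":0,"wz":0.2},{"x":0.093,"y":-0.028,"z":0.04,"wx":0,"wy":0,"wz":0.2},{"x":0.093,"y":-0.028,"z":0.075,"wx":0,"wy":0,"wz":0.2},{"x":0.093,"y":-0.028,"z":0.1,"wx":0,"wy":0,"wz":0.2},{"x":0.093,"y":-0.028,"z":0.1,"wx":0,"wy":0,"wz":0.2},{"x":0.093,"y":-0.028,"z":0.1,"wx":0,"wy":0,"wz":0.2}]' 0.05
python3 - <<'E'
from h import *
delta([.6157,.0152,.0393],Y(180.5),tool())
E
```

```text
time: 38.0
position: [0.6155, 0.014, 0.1297]
tool_rot: [0.012, -3.139, -0.001]
ft_force: [1.5, -0.1, 0.5]
grip_width: 0.574
grip_force: 0.0
at [0.6155 0.014  0.1297] yaw -179.55 shift mm [-0.4  1.2 90.4] turn deg [ 0.02 -0.13 -0.05]
```

```bash
python3 -m handwheel '[{"x":0,"y":0.001,"z":0.03,"wx":0,"wy":0,"wz":0},{"x":0,"y":0.001,"z":0.055,"wx":0,"wy":0,"wz":0},{"x":0,"y":0.001,"z":0.075,"wx":0,"wy":0,"wz":0},{"x":0,"y":0.001,"z":0.09,"wx":0,"wy":0,"wz":0},{"x":0,"y":0.001,"z":0.09,"wx":0,"wy":0,"wz":0},{"x":0,"y":0.001,"z":0.09,"wx":0,"wy":0,"wz":0},{"x":0,"y":0.001,"z":0.09,"wx":0,"wy":0,"wz":0}]'
python3 -m handwheel '[{"x":0,"y":0,"z":0,"wx":0,"wy":0,"wz":0},{"x":0,"y":0,"z":0,"wx":0,"wy":0,"wz":0},{"x":0,"y":0,"z":0,"wx":0,"wy":0,"wz":0},{"x":0,"y":0,"z":0,"wx":0,"wy":0,"wz":0},{"x":0,"y":0,"z":0,"wx":0,"wy":0,"wz":0},{"x":0,"y":0,"z":0,"wx":0,"wy":0,"wz":0}]' 0 40
python3 -m handwheel '[{"x":-0.005,"y":0,"z":0,"wx":0,"wy":0,"wz":0},{"x":-0.01,"y":0,"z":0,"wx":0,"wy":0,"wz":0},{"x":-0.015,"y":0,"z":0,"wx":0,"wy":0,"wz":0},{"x":-0.02,"y":0,"z":0,"wx":0,"wy":0,"wz":0},{"x":-0.025,"y":0,"z":0,"wx":0,"wy":0,"wz":0},{"x":-0.03,"y":0,"z":0,"wx":0,"wy":0,"wz":0},{"x":-0.032,"y":0,"z":0,"wx":0,"wy":0,"wz":0},{"x":-0.032,"y":0,"z":0,"wx":0,"wy":0,"wz":0},{"x":-0.032,"y":0,"z":0,"wx":0,"wy":0,"wz":0},{"x":-0.032,"y":0,"z":0,"wx":0,"wy":0,"wz":0}]'
```

```text
time: 38.58
position: [0.6183, 0.0146, 0.0424]
tool_rot: [-0.01, 3.138, 0.001]
ft_force: [0.3, 0.3, -0.7]
grip_width: 0.573
grip_force: 0.0
time: 39.08
position: [0.6172, 0.0153, 0.0411]
tool_rot: [-0.01, 3.14, 0.002]
ft_force: [0.3, 3.1, 3.3]
grip_width: 0.362
grip_force: 40.0
time: 39.92
position: [0.6473, 0.0155, 0.041]
tool_rot: [0.011, -3.138, -0.001]
ft_force: [-5.0, 3.5, 9.5]
grip_width: 0.355
grip_force: 40.0
```

```bash
python3 -m handwheel '[{"x":0.002,"y":0,"z":0,"wx":0,"wy":0,"wz":0},{"x":0.002,"y":0,"z":0,"wx":0,"wy":0,"wz":0},{"x":0.002,"y":0,"z":0,"wx":0,"wy":0,"wz":0},{"x":0.002,"y":0,"z":0,"wx":0,"wy":0,"wz":0},{"x":0.002,"y":0,"z":-0.03,"wx":0,"wy":0,"wz":0},{"x":0.002,"y":0,"z":-0.07,"wx":0,"wy":0,"wz":0},{"x":0,"y":0,"z":-0.11,"wx":0,"wy":0,"wz":0},{"x":-0.02,"y":0,"z":-0.15,"wx":0,"wy":0,"wz":0},{"x":-0.04,"y":0,"z":-0.18,"wx":0,"wy":0,"wz":0},{"x":-0.06,"y":0,"z":-0.2,"wx":0,"wy":0,"wz":0}]' 0.055
python3 -m handwheel '[{"x":0,"y":0,"z":0,"wx":0,"wy":0,"wz":0},{"x":0,"y":0,"z":0,"wx":0,"wy":0,"wz":0},{"x":0,"y":0,"z":0,"wx":0,"wy":0,"wz":0},{"x":0,"y":0,"z":0,"wx":0,"wy":0,"wz":0},{"x":0,"y":0,"z":0,"wx":0,"wy":0,"wz":0},{"x":0,"y":0,"z":0,"wx":0,"wy":0,"wz":0}]'
python3 - <<'E'
from h import *
snap('wrist','w8'); print(tool()[0],ctrl.get_state()['ft_force'].round(1),np.abs(ctrl.get_state()['qd']).max())
q=[.6867,.0155,.0084]
for f in('w7','w8'):
    g=cv2.cvtColor(cv2.imread('pics/%s.png'%f),cv2.COLOR_BGR2GRAY)
    for k in(-2,-1,0,1,2):
        a=-.041 if k==0 else -.05; y=-k*.082; P=[q[0]+a-q[2]*y,q[1]+q[2]*a+y,.070]
        n,l,st,_=cv2.connectedComponentsWithStats((g<55).astype(np.uint8)); 
        line=[proj(f,[[x,P[1],.070]])[0].round().astype(int) for x in np.arange(.55,.69,.0005)]
        d=[x for x,(u,v) in zip(np.arange(.55,.69,.0005),line) if 0<=u<640 and 0<=v<480 and g[v,u]<50]
        d=np.array(d); d=d[d<(.664 if k else .675)]; print(f,k,'black x',d.min().round(4),d.max().round(4))
E
```

```text
time: 40.75
position: [0.7106, 0.0136, 0.2451]
tool_rot: [-0.007, 3.136, -0.001]
ft_force: [1.5, -0.1, 0.6]
grip_width: 0.632
grip_force: 0.0
time: 41.25
position: [0.7078, 0.0142, 0.2393]
tool_rot: [0.009, -3.14, 0.001]
ft_force: [-0.3, 0.4, 0.5]
grip_width: 0.633
grip_force: 0.0
[0.70801667 0.01432555 0.23960103] [ 0.1 -0.1 -0.2] 0.010972714516710174
w7 -2 black x 0.611 0.659
w7 -1 black x 0.6115 0.66
w7 0 black x 0.604 0.628
w7 1 black x 0.6135 0.662
w7 2 black x 0.6135 0.6625
w8 -2 black x 0.611 0.659
w8 -1 black x 0.6115 0.6605
w8 0 black x 0.6335 0.658
w8 1 black x 0.6135 0.6615
w8 2 black x 0.614 0.662
```

The knob moved 30 mm to home (0.6335–0.658), and the valves have not shifted. Handing in.

```bash
python3 -c "
from bench import ctrl; print(ctrl.close_job())"
```

```text
the job is handed in; nothing more can be done
None
```

I pulled the knob fully out, bottomed all four valves in ports of their own size, pushed the knob home and handed the job in after about 41 s on the robot's clock; the final pictures show the valves seated and the knob home, but the hand-in returned no verdict.

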